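# Lock a power module into the test bay

## Task

Take the rectangular aluminium power module out of its rack slot and stand it upright on the floor of the test bay, between the end stop and the open gate, then push the sliding gate shut against the module until the spring catch clicks in behind the gate. The module fits the bay only lengthwise, held by its ends, so on the way stand it on the bare bench, let go, and take it again by its other pair of sides. Do not knock over the round canister that shares the rack.

Things in the scene. Friction and masses are not known exactly. Their poses are not given: they have to be found in the camera images.
- module_center (a point): Centre (half-way up) of the loose power module: plain aluminium block, 44 mm along its x, 64 mm along its y, 66 mm tall, 0.28 to 0.56 kg, brass terminals on top, same turned half round. Starts upright in either rack slot, axes parallel to the rack's. In the bay its y (64 mm) must lie along the bay's x.
- rack: Fixed white rack, origin centre of underside, z up. Base 66 (x) by 170 mm (y), top at z = 10. Three upright plates, 8 mm thick, 50 mm in x, tops at z = 78, at y = -78, 0, 78: two slots 70 mm wide centred at y = -39 and 39, open at both x ends and above. The plates hug the module's ends, so here it is gripped only across its 44 mm (along x).
- canister_center (a point): Centre (half-way up) of the loose round black canister, 48 mm in diameter, 60 mm tall, upright in the rack's other slot. (The bench between rack and bay is bare for 0.43 to 0.57 m straight ahead of the robot, 60 mm to either side: room to set the module down.)
- bay: Fixed white test bay, origin under its base, z up, x = the way the gate shuts. Base x -150 to 130, y -47 to 65 mm, top (floor) z = 12. End stop face at x = 115, top z = 54. Side walls x 5 to 129, inner faces y = -27.5 and 27.5, 7 mm thick, tops z = 78, level with the standing module's top: here it is held only by its ends, along x. Gate slides in from the -x end.
- bay_load (a point): Point of the bay at (43, 0, 45) mm in its frame, axes as the bay's: a good place for the module's centre when it is set down on the bay floor; 40 mm remain to the end stop and at least 30 mm to the open gate.
- gate (a joint): Gate travel towards the stop, m: 0 open (starts 0 to 0.020), 0.0875 hard end; stays where left. Friction 4 N, plus 2 N with the module, plus up to 5 N for the catch from 0.035 on. Locks at about 0.0845, then 3 mm of play. Front plate 50 mm wide, top z = 68 of the bay, face at bay x = -39 mm + travel; shut it leaves 66.5 mm for the module, which it slides to the stop.
- gate_paddle (a point): Middle of the rear face (to bay -x) of the gate's upright push block, at bay x = -109 mm + travel, z = 67 mm. Block 40 mm wide (y), 20 mm thick (x), z 40 to 87 mm, on a steel cross-bar of the same thickness, z 14 to 40, that sticks out to y = 45 mm. Push it in bay +x. Axes as the bay's.
- catch (a joint): Angle of the spring catch, rad: a 37 mm steel leaf on an upright pin at bay x = -60.5, y = 49 mm, pointing to +x and a little inwards, z 16 to 40 mm. 0 at rest; the passing cross-bar swings it out to about 0.25, and it springs back to 0 behind the bar: gate locked.
There are look-alikes about, which are no part of the job. Leave any pink look-alike of the part that bears module_center alone.

How it is judged:
On the way, in this order (a step that is already met when the one before it is completed fails the run):
1. the module stands upright and released on the bare bench (height (world z) of module_center between 0.025 and 0.0385 m and angle between module_center's own z axis and vertical below 0.1 rad and contact force between the fingers and module below 0.1 N and linear speed of module below 0.03 m/s), for 0.1 s.
2. the module stands upright and released on the bay floor between the end stop and the gate, lengthwise, the gate not yet locked (x of module_center in the frame of bay between 0 and 0.09 m and y of module_center in the frame of bay between -0.012 and 0.012 m and z of module_center in the frame of bay between 0.038 and 0.051 m and angle between module_center's own z axis and vertical below 0.1 rad and angle between the y axis of module_center and the x axis of bay, either way round below 0.2 rad and contact force between the fingers and module below 0.1 N and value of joint gate below 0.08 m), for 0.2 s.
At the end, for the whole second after the job is handed in: Gate shut (travel over 81 mm), catch sprung back behind it (under 0.08 rad); module released, at rest on the bay floor, upright (0.1 rad), lengthwise (0.2 rad), centre at 70 to 90 mm on the bay's x and within 12 mm of its centre line; canister not knocked over (x of module_center in the frame of bay between 0.07 and 0.09 m and y of module_center in the frame of bay between -0.012 and 0.012 m and z of module_center in the frame of bay between 0.038 and 0.051 m and angle between module_center's own z axis and vertical below 0.1 rad and angle between the y axis of module_center and the x axis of bay, either way round below 0.2 rad and contact force between the fingers and module below 0.1 N and value of joint gate above 0.081 m and value of joint catch below 0.08 rad and linear speed of module below 0.02 m/s and velocity of joint gate below 0.01 m/s); the robot touches nothing.
It fails at once if the canister is knocked over (angle between canister_center's own z axis and vertical above 0.6 rad).
It also fails if it takes over 72 s, if anything falls off the work surface, if the arm or the gripper's body presses on something with over 40 N, if the wrist force passes 120 N, or if a joint passes its speed limit or range.

## Robot

A 7-joint arm with a two-finger parallel gripper is mounted at the origin on the work surface. World frame = base frame: x ahead of the robot, y to its left, z up, the work surface at z = 0. Lengths are in m, angles in rad, forces in N, time in s.
With the tool pointing down it reaches from about 0.35 to 0.9 m from the base axis. Payload 8.1 kg.
Tool frame: the origin (TCP) lies midway between the tips of the shut fingers; the grasp point (between the pads) lies 19 mm behind it; z points along the fingers, y is the direction in which the jaws open and shut (so a half turn about z gives the same grasp; the last joint's range is limited). The gripper opens to 85 mm and grips with 20 to 120 N. Pads are 22 mm wide; open, the fingers measure 114 mm over their backs; the gripper's body (76 mm by 85 mm) begins 54 mm behind the grasp point. The pads swing forward as they close: fully open they stand 13 mm farther back than shut.
Start: joints at [-1.257, 0.434, 0.025, 1.573, -0.012, 1.134, -0.075], TCP at [0.253, 0.571, 0.231] pointing down, gripper open.
Joint ranges: [-2.62, 2.62], [-0.44, 2.09], [-1.27, 1.32], [0.08, 2.57], [-1.32, 4.46], [0.12, 2], [-2.74, 2.74]. Speed limits (rad/s): [2.22, 2.22, 3.01, 3.01, 3.14, 3.14, 3.14].

## Interface

Orientations are given as a rotation vector (axis times angle).
In Python, from station import arm gives the robot as it stands. The module is installed in compiled form; this text tells all that it offers.
- The arm moves only by the tool arm_command, never from a script. Its argument "commands" is a list of rows, each an object of numbers: "gripper": the opening, from 0 (shut) to 1 (fully open); "tx", "ty", "tz": the shift along the world's x, y, z normalised to -1 to 1, where 1 is 4 cm; "ax", "ay", "az": the turn, a rotation vector about the world's x, y, z normalised to -1 to 1, where 1 is 8 degrees. In form: [{"gripper": .., "tx": .., "ty": .., "tz": .., "ax": .., "ay": .., "az": ..}, ...]. A call has 1 to 8 rows; each row shifts and turns the commanded pose from where the row before left it; what a row does not reach is not made up. A row lasts 1/8 s, in which the tool goes at most 62.5 mm and 10.7 degrees, less where a joint would pass 70% of its speed; a pose out of reach is approached as far as the arm can. A call with a number of a shift or a turn outside -1 to 1 is refused whole. A call with a gripper value outside its range is refused whole. The fingers move at their own pace and stop on an object; "grip_force" is the grip in N (left out, the last holds). Time passes only in rows, so rows that do not move let the fingers close. It gives the time, the measured TCP pose, the force and the opening at its end, in the units of the state.
- arm.state(): the state, without advancing time (a new reading comes with each control period).
- arm.snapshot(name): name is "side" or "top"; returns a dict with "pixels" (400x640x3 uint8, red, green, blue), "fx", "fy", "cx", "cy" (pixels), "R" (3x3) and "t" (3): a world point X has camera coordinates R X + t. Camera axes: x right, y down, z forward; pixel columns grow to the right and rows downward; lengths in m; the calibration is good to about 2 mm. A picture is of the moment at which its call begins. There is no depth.
- arm.close_job(): hands the job in, once; it reports no verdict.
The state is a dict: "t": time; "joint_positions": joint angles; "joint_vel": joint speeds; "effort": joint torques, N m; "eef_pos": TCP position; "tool_rot": TCP orientation; "force": force on the tool from outside, world axes, zero at the start; "ft_torque": the same for the moment, N m; "opening": finger opening in m.
Only numpy, scipy, OpenCV 4.12 (cv2) and the standard library are available. Lean on these libraries where they do the work, as an engineer would, in place of code of your own. Each camera call takes 0.05 s, during which the arm holds its last target.

## Working session

There is one attempt and no reset: what is moved stays moved. The work goes in short steps, Python scripts to look and compute and a tool call to move; the robot and the scene stay as the last step left them, time stands still between calls to the robot, and variables do not carry over. Pictures are saved under pics/ and viewed, and the job is handed in when it is done.

Besides the shell and the picture viewer there is one more tool, called after "Emit:" as name(argument=value, ...), one argument or row to a line, values as JSON. arm_command: Moves the arm, as the interface text tells. Its arguments: {"type":"object","properties":{"commands":{"type":"array"},"grip_force":{"type":"number"}},"required":["commands"]}

```bash
mkdir -p pics; python3 - <<'E'
from station import arm
import cv2,numpy as np,pickle
print(arm.state())
for n in("side","top"):
    s=arm.snapshot(n); pickle.dump(s,open(f"{n}0.pkl","wb"))
    cv2.imwrite(f"pics/{n}0.png",s["pixels"][:,:,::-1])
    print(n,s["fx"],s["fy"],s["cx"],s["cy"],np.round(s["R"],3).tolist(),np.round(s["t"],3), "campos",-np.array(s["R"]).T@s["t"])
E
```

```text
{'t': 0.0, 'joint_positions': array([-1.25659757,  0.43521262,  0.02498591,  1.57410462, -0.01158785,
        1.13401979, -0.07508118]), 'joint_vel': array([ 1.53469494e-03,  5.51158144e-04, -8.52699906e-05, -5.44381853e-04,
        1.30916850e-03,  1.34792479e-03, -7.85588154e-04]), 'effort': array([-2.43183371e-03, -6.70444822e+01,  1.02424309e+00, -3.16239059e+01,
        1.55455212e-02,  1.22771124e-02, -1.99390746e-05]), 'eef_pos': array([0.25287635, 0.57099316, 0.23052966]), 'tool_rot': array([-6.50030067e-01, -3.07343124e+00,  2.49792136e-03]), 'force': array([ 0.74146039, -0.37903114, -0.90631559]), 'ft_torque': array([ 0.03774681, -0.00131781, -0.00977448]), 'opening': 0.0853841913507155}
side 378.62559716330054 378.62559716330054 318.5422667777473 200.9991998208098 [[-0.998, -0.055, 0.007], [-0.033, 0.494, -0.869], [0.044, -0.868, -0.495]] [0.575 0.09  0.957] campos [0.53431057 0.81811249 0.54799058]
top 395.3075349730746 395.3075349730746 319.46761706381625 197.86809381758562 [[-0.005, -1.0, -0.004], [-0.991, 0.006, -0.13], [0.13, 0.003, -0.991]] [0.021 0.578 1.063] campos [0.43467608 0.01430494 1.12959978]
```

View pics/side0.png

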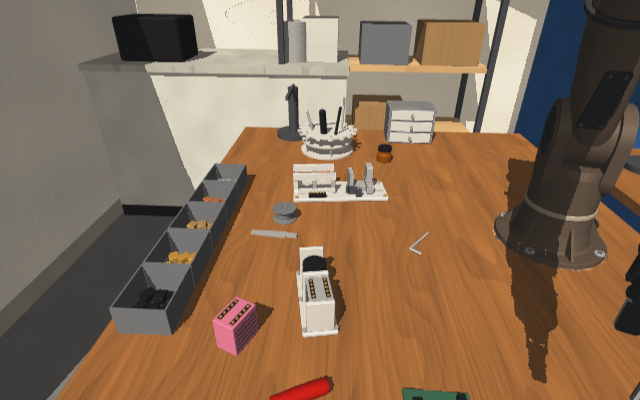

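View pics/top0.png

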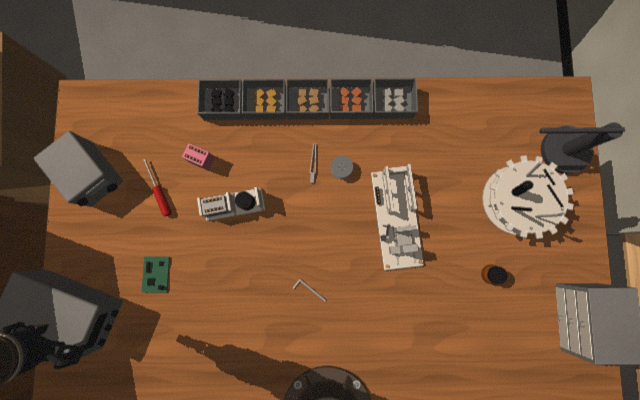

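The top view shows the rack at about (231,203), with the module in its left slot and the canister in its right. The bay is at about (398,218) and the pink look-alike at (198,156). In the side view the rack is at about (316,295) and the bay at about (340,185). I'll enlarge both areas next.

```bash
python3 - <<'E'
import cv2,pickle,numpy as np
def crop(n,x0,y0,x1,y1,k):
    p=pickle.load(open(n+"0.pkl","rb"))["pixels"][y0:y1,x0:x1,::-1]
    return cv2.resize(p,None,fx=k,fy=k,interpolation=cv2.INTER_CUBIC)
cv2.imwrite("pics/c1.png",crop("top",185,175,285,230,8))
cv2.imwrite("pics/c2.png",crop("top",350,155,450,280,4.8))
cv2.imwrite("pics/c3.png",crop("side",280,235,360,345,5.4))
cv2.imwrite("pics/c4.png",crop("side",280,150,400,210,6.6))
E
```

```text
(no output)
```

View pics/c1.png

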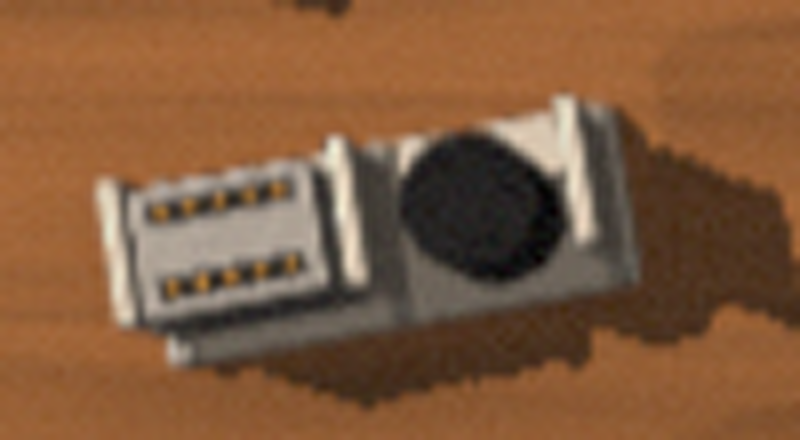

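View pics/c2.png

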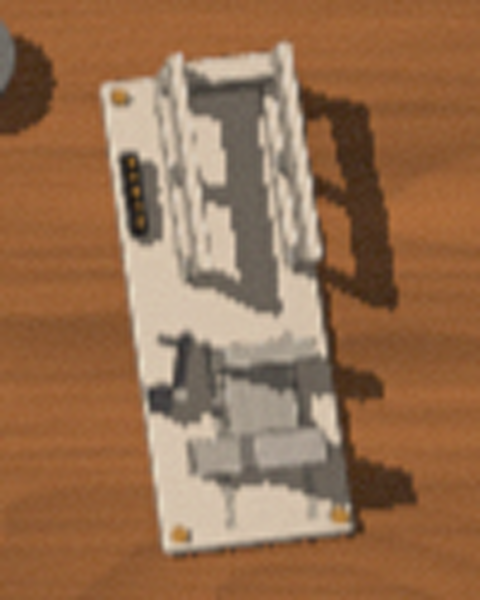

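View pics/c3.png

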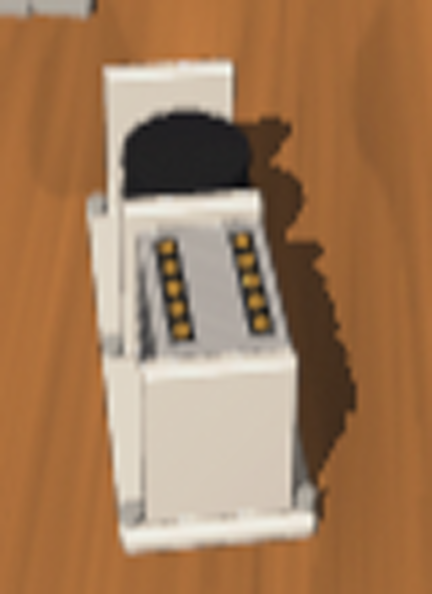

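View pics/c4.png

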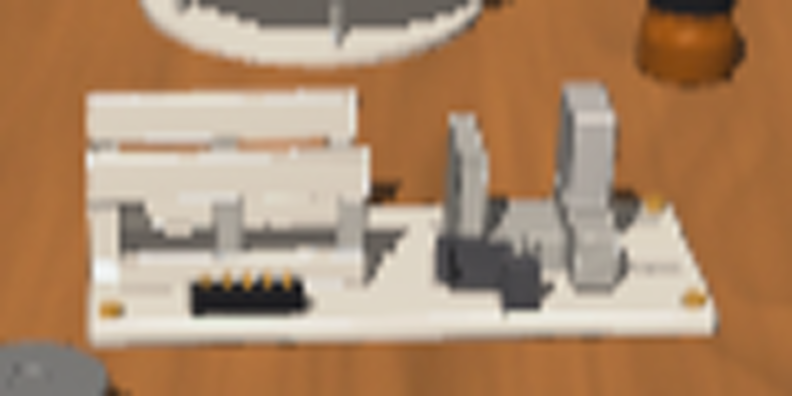

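```bash
cat > h.py <<'E'
import cv2,pickle,numpy as np
from scipy.optimize import least_squares
def load(n): return pickle.load(open(n+".pkl","rb"))
def proj(s,X):
    c=np.array(s["R"])@np.asarray(X,float)+s["t"]; return np.array([s["fx"]*c[0]/c[2]+s["cx"],s["fy"]*c[1]/c[2]+s["cy"]])
def ray(s,p):
    R=np.array(s["R"]); d=R.T@np.array([(p[0]-s["cx"])/s["fx"],(p[1]-s["cy"])/s["fy"],1]); return -R.T@s["t"],d/np.linalg.norm(d)
def onz(s,p,z):
    o,d=ray(s,p); return o+d*(z-o[2])/d[2]
def tri(s1,p1,s2,p2):
    A=[];b=[];O=[]
    for s,p in((s1,p1),(s2,p2)):
        o,d=ray(s,p);P=np.eye(3)-np.outer(d,d);A.append(P);b.append(P@o)
    X=np.linalg.lstsq(np.vstack(A),np.hstack(b),rcond=None)[0]
    return X,max(np.linalg.norm(A[i]@X-b[i]) for i in(0,1))
def brass(s,box):
    x0,y0,x1,y1=box
    im=cv2.resize(s["pixels"][y0:y1,x0:x1],None,fx=8,fy=8,interpolation=cv2.INTER_CUBIC)
    h=cv2.cvtColor(im,cv2.COLOR_RGB2HSV)
    m=cv2.inRange(h,(14,130,110),(28,255,255))
    n,l,st,c=cv2.connectedComponentsWithStats(m)
    return [( (c[i][0]+.5)/8+x0-.5,(c[i][1]+.5)/8+y0-.5,st[i,4]) for i in range(1,n) if st[i,4]>40]
E
python3 - <<'E'
from h import *
t,s=load("top0"),load("side0")
a=brass(t,(200,190,226,216)); b=brass(s,(304,272,334,302))
print(np.round(a,1).tolist());print(np.round(b,1).tolist())
T=lambda p:(p[0]/4.8+350-.4,p[1]/4.8+155-.4)
S=lambda p:(p[0]/6.6+280-.4,p[1]/6.6+150-.4)
for p,q in(((120,97),(110,310)),((180,533),(693,299)),((340,515),(655,203))): print("screw",tri(t,T(p),s,S(q)))
for p in((103,83),(165,553),(355,534)): print("base corner",onz(t,T(p),.012))
for p,q in(((175,55),(90,148)),((287,45),(88,92)),((187,272),(366,150)),((316,258),(355,90))): print("wall",tri(t,T(p),s,S(q)))
E
```

```text
[[219.3, 198.3, 140.0], [215.7, 199.0, 116.0], [212.0, 199.7, 105.0], [208.1, 200.4, 126.0], [204.6, 201.2, 153.0], [220.9, 207.6, 106.0], [217.1, 208.3, 109.0], [213.4, 209.2, 163.0], [209.8, 209.9, 167.0], [206.1, 210.6, 128.0]]
[[333.1, 278.2, 41.0], [324.4, 279.1, 274.0], [310.4, 280.3, 266.0], [325.1, 282.8, 350.0], [311.0, 284.0, 268.0], [326.0, 286.5, 352.0], [311.6, 287.9, 328.0], [326.9, 290.4, 353.0], [312.4, 291.7, 300.0], [327.8, 294.3, 326.0], [313.1, 295.7, 370.0]]
screw (array([ 0.64767773, -0.14100636,  0.01370004]), np.float64(0.0007594876439305723))
screw (array([ 0.38997689, -0.16979598,  0.01321228]), np.float64(0.00017813654736445407))
screw (array([ 0.39956228, -0.26254342,  0.01455197]), np.float64(8.943040541111866e-05))
base corner [ 0.655812   -0.13125879  0.012     ]
base corner [ 0.37836042 -0.16096234  0.012     ]
base corner [ 0.38863543 -0.27146474  0.012     ]
wall (array([ 0.65787816, -0.16299675,  0.08189286]), np.float64(0.0001227049632225469))
wall (array([ 0.66491803, -0.22667277,  0.07968142]), np.float64(0.0013114402558833949))
wall (array([ 0.53653653, -0.16614177,  0.08324972]), np.float64(0.0014935710838288312))
wall (array([ 0.54351312, -0.23863977,  0.07937233]), np.float64(0.0007066441413639254))
```

```bash
cat >> h.py <<'E'
def module(t,s,bt,bs,verbose=True):
    """terminals: in top rows split by image, matched by order in world"""
    a=np.array(brass(t,bt))[:,:2]; b=np.array(brass(s,bs)); b=b[b[:,2]>100][:,:2]
    return a,b
E
python3 - <<'E'
from h import *
t,s=load("top0"),load("side0")
a,b=module(t,s,(200,190,226,216),(304,272,332,302))
A=[sorted([p for p in a if p[1]<204],key=lambda p:p[0]),sorted([p for p in a if p[1]>204],key=lambda p:p[0])]
B=[sorted([p for p in b if p[0]<319],key=lambda p:-p[1]),sorted([p for p in b if p[0]>319],key=lambda p:-p[1])]
X=np.array([[tri(t,A[i][j],s,B[i][j])[0] for j in range(5)] for i in(0,1)])
print(np.round(X,4)); m=X.reshape(-1,3).mean(0); print(m)
d=X[:,0]-X[:,4]; print("yaxis angle",[np.degrees(np.arctan2(v[1],v[0])) for v in d], np.linalg.norm(d,axis=1))
e=X[0].mean(0)-X[1].mean(0); print("x angle",np.degrees(np.arctan2(e[1],e[0])),np.linalg.norm(e))
for z in(.076,.078): print("top-plane",np.mean([onz(t,p,z) for p in a],0),"side-plane",np.mean([onz(s,p,z) for p in b],0))
# rack corners in base top z=.01
T=lambda p:((p[0])/8+185-.45,(p[1])/8+175-.45); S=lambda p:(p[0]/5.4+280-.4,p[1]/5.4+235-.4)
for p in((172,345),(636,275),(608,105)): print("rack",onz(t,T(p),.01))
for p in((125,540),(315,522)): print("rack side",onz(s,S(p),.01))
for p,q in(((98,180),(142,375)),((125,322),(296,362)),((556,97),(105,68)),((590,240),(232,65))): print("plate corners",tri(t,T(p),s,S(q)))
# bay fit
W=np.array([[.6558,-.1313],[.3784,-.1610],[.3886,-.2715],[.6579,-.163],[.6649,-.2267]])
L=np.array([[.13,.065],[-.15,.065],[-.15,-.047],[.129,.0345],[.129,-.0345]])
def f(p): c,n=np.cos(p[2]),np.sin(p[2]); return ((L@np.array([[c,n],[-n,c]])+p[:2])-W).ravel()
r=least_squares(f,[.53,-.21,.1]); print("bay",r.x,np.round(r.fun*1e3,1))
E
```

```text
[[[0.5667 0.3259 0.0767]
  [0.5687 0.3164 0.077 ]
  [0.5706 0.3062 0.0764]
  [0.5725 0.2963 0.0765]
  [0.5743 0.2867 0.0767]]

 [[0.5413 0.321  0.0767]
  [0.5432 0.3111 0.0767]
  [0.545  0.3015 0.077 ]
  [0.5471 0.2917 0.0769]
  [0.5491 0.2815 0.0764]]]
[0.55785589 0.30383146 0.07669959]
yaxis angle [np.float64(101.01737121435046), np.float64(101.20275037114365)] [0.03987783 0.04026742]
x angle 10.91383597887347 0.025925785641374575
top-plane [0.55698371 0.30404158 0.076     ] side-plane [0.55883761 0.30291881 0.076     ]
top-plane [0.55675154 0.30349159 0.078     ] side-plane [0.55873368 0.30510188 0.078     ]
rack [0.52681289 0.33997806 0.01      ]
rack [0.55082715 0.17545113 0.01      ]
rack [0.61212956 0.18627439 0.01      ]
rack side [0.58420661 0.35393599 0.01      ]
rack side [0.52199862 0.34265957 0.01      ]
plate corners (array([0.57778082, 0.34710737, 0.07719224]), np.float64(0.0007686656171949628))
plate corners (array([0.52972254, 0.336839  , 0.07566231]), np.float64(0.0005089671681728145))
plate corners (array([0.60466396, 0.19289268, 0.08105257]), np.float64(0.0009585109608321007))
plate corners (array([0.55681266, 0.18146461, 0.07632115]), np.float64(0.0009739893503129109))
bay [ 0.5333886  -0.20908051  0.10673514] [-0.1  0.7 -1.1  0.6  0.6 -0.3  0.1  2.   0.4 -2.9]
```

Measurements so far:
- **Module:** centre at (0.558, 0.304), x axis at 11°. Its top is at 0.0767, against 0.076 expected. The terminal rows agree with each other.
- **Bay:** origin at (0.5334, -0.2091), yaw 6.1°. The base measures 279×111 mm, against 280×112.

Next I move above the module.

Emit:
arm_command(
  commands=[
    {"gripper":1,"tx":0.95,"ty":-0.83,"tz":-0.1,"az":-0.86},
    {"gripper":1,"tx":0.95,"ty":-0.83,"tz":-0.1,"az":-0.86},
    {"gripper":1,"tx":0.95,"ty":-0.83,"tz":-0.1,"az":-0.86},
    {"gripper":1,"tx":0.95,"ty":-0.83,"tz":-0.1,"az":-0.86},
    {"gripper":1,"tx":0.95,"ty":-0.83,"tz":-0.1,"az":-0.86},
    {"gripper":1,"tx":0.95,"ty":-0.83,"tz":-0.1,"az":-0.86},
    {"gripper":1,"tx":0.95,"ty":-0.83,"tz":-0.1,"az":-0.86},
    {"gripper":1,"tx":0.95,"ty":-0.83,"tz":-0.1,"az":-0.86},
  ],
  grip_force=40,
)

```text
invalid input at $.commands[0]: expected keys gripper, tx, ty, tz, ax, ay, az
```

```bash
cat >> h.py <<'E'
from scipy.spatial.transform import Rotation as Ro
def st(arm):
    s=arm.state(); R=Ro.from_rotvec(s["tool_rot"]).as_matrix()
    print("t %.2f"%s["t"],"tcp",np.round(s["eef_pos"],4),"jaw deg %.2f"%(np.degrees(np.arctan2(R[1,1],R[0,1]))),"z",np.round(R[:,2],3),"F",np.round(s["force"],1),"op %.4f"%s["opening"],"j",np.round(s["joint_positions"],2))
    return s
E
python3 - <<'E'
from h import *
from station import arm
st(arm)
E
```

```text
t 0.10 tcp [0.2529 0.5711 0.2306] jaw deg 66.12 z [-0.    -0.001 -1.   ] F [0.6 0.2 0.6] op 0.0853 j [-1.26  0.44  0.02  1.57 -0.01  1.13 -0.08]
```

Emit:
arm_command(
  commands=[
    {"gripper":1,"tx":0.95,"ty":-0.83,"tz":-0.1,"ax":0,"ay":0,"az":-0.86},
    {"gripper":1,"tx":0.95,"ty":-0.83,"tz":-0.1,"ax":0,"ay":0,"az":-0.86},
    {"gripper":1,"tx":0.95,"ty":-0.83,"tz":-0.1,"ax":0,"ay":0,"az":-0.86},
    {"gripper":1,"tx":0.95,"ty":-0.83,"tz":-0.1,"ax":0,"ay":0,"az":-0.86},
    {"gripper":1,"tx":0.95,"ty":-0.83,"tz":-0.1,"ax":0,"ay":0,"az":-0.86},
    {"gripper":1,"tx":0.95,"ty":-0.83,"tz":-0.1,"ax":0,"ay":0,"az":-0.86},
    {"gripper":1,"tx":0.95,"ty":-0.83,"tz":-0.1,"ax":0,"ay":0,"az":-0.86},
    {"gripper":1,"tx":0.95,"ty":-0.83,"tz":-0.1,"ax":0,"ay":0,"az":-0.86},
  ],
  grip_force=40,
)

```text
t: 1.1
eef_pos: [0.5579, 0.3047, 0.1989]
tool_rot: [-2.001, -2.422, 0.001]
force: [-0.4, 0.8, -0.2]
opening: 0.0855
```

```bash
python3 - <<'E'
from h import *
from station import arm
st(arm)
E
```

```text
t 1.10 tcp [0.5579 0.3047 0.1989] jaw deg 10.86 z [-0. -0. -1.] F [-0.4  0.8 -0.2] op 0.0855 j [-0.8   0.49  0.33  1.61 -0.17  1.08 -0.24]
```

Emit:
arm_command(
  commands=[
    {"gripper":1,"tx":0,"ty":-0.02,"tz":-1,"ax":0,"ay":0,"az":0},
    {"gripper":1,"tx":0,"ty":0,"tz":-1,"ax":0,"ay":0,"az":0},
    {"gripper":1,"tx":0,"ty":0,"tz":-0.8,"ax":0,"ay":0,"az":0},
    {"gripper":1,"tx":0,"ty":0,"tz":-0.6,"ax":0,"ay":0,"az":0},
    {"gripper":1,"tx":0,"ty":0,"tz":-0.5,"ax":0,"ay":0,"az":0},
    {"gripper":1,"tx":0,"ty":0,"tz":-0.4,"ax":0,"ay":0,"az":0},
    {"gripper":1,"tx":0,"ty":0,"tz":0,"ax":0,"ay":0,"az":0},
  ],
)

```text
t: 1.98
eef_pos: [0.5564, 0.3048, 0.0262]
tool_rot: [-1.996, -2.425, 0.003]
force: [-0.2, -0.3, 1.0]
opening: 0.0857
```

```bash
python3 - <<'E'
from h import *
from station import arm
st(arm)
s=arm.snapshot("side"); cv2.imwrite("pics/s1.png",cv2.resize(s["pixels"][220:350,250:400,::-1],None,fx=4.5,fy=4.5,interpolation=cv2.INTER_CUBIC))
E
```

```text
t 1.98 tcp [0.5564 0.3048 0.0262] jaw deg 11.08 z [-0.002 -0.001 -1.   ] F [-0.2 -0.3  1. ] op 0.0857 j [-0.76  0.68  0.26  1.75 -0.24  0.74 -0.18]
```

View pics/s1.png

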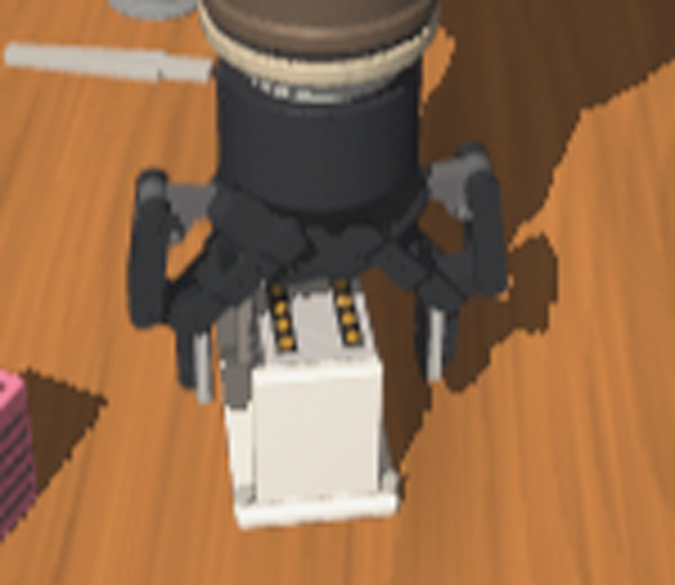

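The open fingers stand on either side of the module: left tip near (200,390), right tip near (432,370), module between x 255 and 380 in the crop. I close the gripper and lift.

Emit:
arm_command(
  commands=[
    {"gripper":0.4,"tx":0,"ty":0,"tz":0,"ax":0,"ay":0,"az":0},
    {"gripper":0.3,"tx":0,"ty":0,"tz":0,"ax":0,"ay":0,"az":0},
    {"gripper":0.3,"tx":0,"ty":0,"tz":0,"ax":0,"ay":0,"az":0},
    {"gripper":0.3,"tx":0,"ty":0,"tz":0,"ax":0,"ay":0,"az":0},
    {"gripper":0.3,"tx":0,"ty":0,"tz":0,"ax":0,"ay":0,"az":0},
    {"gripper":0.3,"tx":0,"ty":0,"tz":0,"ax":0,"ay":0,"az":0},
    {"gripper":0.3,"tx":0,"ty":0,"tz":0,"ax":0,"ay":0,"az":0},
  ],
  grip_force=50,
)

```text
t: 2.9
eef_pos: [0.5576, 0.3054, 0.0282]
tool_rot: [1.997, 2.425, 0.002]
force: [0.1, -0.5, 6.6]
opening: 0.0435
```

```bash
python3 - <<'E'
from h import *
from station import arm
st(arm)
E
```

```text
t 2.90 tcp [0.5576 0.3054 0.0282] jaw deg 11.07 z [ 0.001  0.001 -1.   ] F [ 0.1 -0.5  6.6] op 0.0435 j [-0.76  0.68  0.26  1.75 -0.24  0.74 -0.18]
```

Emit:
arm_command(
  commands=[
    {"gripper":0.3,"tx":0,"ty":0,"tz":0.4,"ax":0,"ay":0,"az":0},
    {"gripper":0.3,"tx":0,"ty":0,"tz":0.6,"ax":0,"ay":0,"az":0},
    {"gripper":0.3,"tx":0,"ty":0,"tz":0.8,"ax":0,"ay":0,"az":0},
    {"gripper":0.3,"tx":0,"ty":0,"tz":0.8,"ax":0,"ay":0,"az":0},
    {"gripper":0.3,"tx":0,"ty":0,"tz":0.8,"ax":0,"ay":0,"az":0},
    {"gripper":0.3,"tx":0,"ty":0,"tz":0.4,"ax":0,"ay":0,"az":0},
    {"gripper":0.3,"tx":0,"ty":0,"tz":0,"ax":0,"ay":0,"az":0},
  ],
)

```text
t: 3.78
eef_pos: [0.5574, 0.3053, 0.1803]
tool_rot: [1.996, 2.425, 0.003]
force: [0.4, 0.3, -3.7]
opening: 0.0434
```

```bash
python3 - <<'E'
from h import *
from station import arm
st(arm)
s=arm.snapshot("side"); cv2.imwrite("pics/s2.png",cv2.resize(s["pixels"][180:350,230:400,::-1],None,fx=3.4,fy=3.4,interpolation=cv2.INTER_CUBIC))
E
```

```text
t 3.77 tcp [0.5574 0.3053 0.1803] jaw deg 11.07 z [ 0.001  0.001 -1.   ] F [ 0.4  0.3 -3.7] op 0.0434 j [-0.8   0.5   0.32  1.63 -0.18  1.04 -0.23]
```

View pics/s2.png

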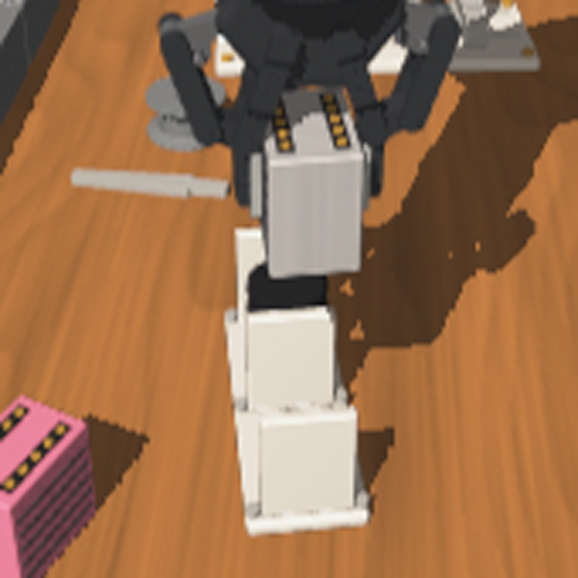

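The module is gripped level, with its body at about (315,215) in the crop. The canister is still upright behind the rack plate. I carry the module to the bare bench.

Emit:
arm_command(
  commands=[
    {"gripper":0.3,"tx":-0.18,"ty":-0.95,"tz":0,"ax":0,"ay":0,"az":0.6},
    {"gripper":0.3,"tx":-0.18,"ty":-0.95,"tz":0,"ax":0,"ay":0,"az":0.6},
    {"gripper":0.3,"tx":-0.18,"ty":-0.95,"tz":0,"ax":0,"ay":0,"az":0.6},
    {"gripper":0.3,"tx":-0.18,"ty":-0.95,"tz":0,"ax":0,"ay":0,"az":0.6},
    {"gripper":0.3,"tx":-0.18,"ty":-0.95,"tz":0,"ax":0,"ay":0,"az":0.6},
    {"gripper":0.3,"tx":-0.18,"ty":-0.95,"tz":0,"ax":0,"ay":0,"az":0.6},
    {"gripper":0.3,"tx":-0.18,"ty":-0.95,"tz":0,"ax":0,"ay":0,"az":0.6},
    {"gripper":0.3,"tx":-0.18,"ty":-0.95,"tz":0,"ax":0,"ay":0,"az":0.6},
  ],
)

```text
t: 4.82
eef_pos: [0.4981, -0.0002, 0.1779]
tool_rot: [-1.083, -2.947, 0.002]
force: [1.0, -0.6, -2.4]
opening: 0.0434
```

Emit:
arm_command(
  commands=[
    {"gripper":0.3,"tx":0,"ty":0,"tz":-1,"ax":0,"ay":0,"az":0},
    {"gripper":0.3,"tx":0,"ty":0,"tz":-1,"ax":0,"ay":0,"az":0},
    {"gripper":0.3,"tx":0,"ty":0,"tz":-0.9,"ax":0,"ay":0,"az":0},
    {"gripper":0.3,"tx":0,"ty":0,"tz":-0.5,"ax":0,"ay":0,"az":0},
    {"gripper":0.3,"tx":0,"ty":0,"tz":0,"ax":0,"ay":0,"az":0},
  ],
)

```text
t: 5.45
eef_pos: [0.4972, 0.0009, 0.0411]
tool_rot: [-1.086, -2.943, 0.004]
force: [0.4, -0.5, -3.4]
opening: 0.0433
```

```bash
python3 - <<'E'
from h import *
from station import arm
st(arm)
s=arm.snapshot("side"); cv2.imwrite("pics/s3.png",s["pixels"][:,:,::-1])
E
```

```text
t 5.45 tcp [0.4972 0.0009 0.0411] jaw deg 49.47 z [-0.005 -0.001 -1.   ] F [ 0.4 -0.5 -3.4] op 0.0433 j [-0.25  0.49  0.19  2.08 -0.16  0.58  0.92]
```

View pics/s3.png

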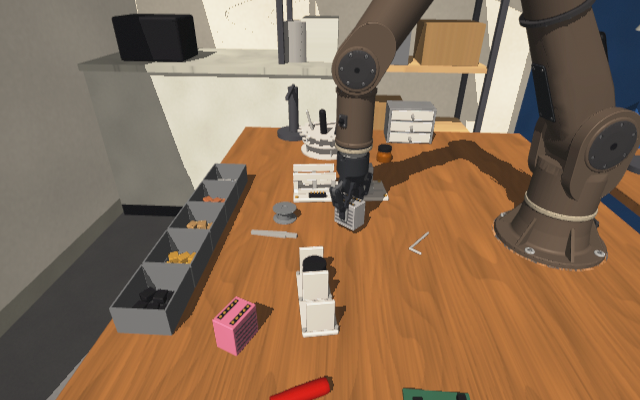

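The module hangs upright over bare bench at about (350,213), clear of the hex key at (420,243). I lower it, then check the force.

Emit:
arm_command(
  commands=[
    {"gripper":0.3,"tx":0,"ty":0,"tz":-0.3,"ax":0,"ay":0,"az":0},
    {"gripper":0.3,"tx":0,"ty":0,"tz":-0.15,"ax":0,"ay":0,"az":0},
    {"gripper":0.3,"tx":0,"ty":0,"tz":-0.08,"ax":0,"ay":0,"az":0},
    {"gripper":0.3,"tx":0,"ty":0,"tz":-0.04,"ax":0,"ay":0,"az":0},
    {"gripper":0.3,"tx":0,"ty":0,"tz":0,"ax":0,"ay":0,"az":0},
  ],
)

```text
t: 6.12
eef_pos: [0.4995, 0.0011, 0.0206]
tool_rot: [1.088, 2.947, 0.0]
force: [1.0, 0.2, -3.5]
opening: 0.0435
```

Emit:
arm_command(
  commands=[
    {"gripper":0.3,"tx":0,"ty":0,"tz":-0.04,"ax":0,"ay":0,"az":0},
    {"gripper":0.3,"tx":0,"ty":0,"tz":-0.03,"ax":0,"ay":0,"az":0},
    {"gripper":0.3,"tx":0,"ty":0,"tz":0,"ax":0,"ay":0,"az":0},
  ],
)

```text
t: 6.5
eef_pos: [0.4996, 0.0011, 0.0182]
tool_rot: [1.088, 2.947, 0.001]
force: [-2.1, 0.5, 4.0]
opening: 0.0437
```

Contact: Fz went from -3.5 to +4. I release, then rise slowly.

Emit:
arm_command(
  commands=[
    {"gripper":0.7,"tx":0,"ty":0,"tz":0,"ax":0,"ay":0,"az":0},
    {"gripper":1,"tx":0,"ty":0,"tz":0,"ax":0,"ay":0,"az":0},
    {"gripper":1,"tx":0,"ty":0,"tz":0,"ax":0,"ay":0,"az":0},
    {"gripper":1,"tx":0,"ty":0,"tz":0,"ax":0,"ay":0,"az":0},
    {"gripper":1,"tx":0,"ty":0,"tz":0.5,"ax":0,"ay":0,"az":0},
    {"gripper":1,"tx":0,"ty":0,"tz":1,"ax":0,"ay":0,"az":0},
    {"gripper":1,"tx":0,"ty":0,"tz":1,"ax":0,"ay":0,"az":0},
    {"gripper":1,"tx":0,"ty":0,"tz":1,"ax":0,"ay":0,"az":0},
  ],
)

```text
t: 7.5
eef_pos: [0.4992, 0.0011, 0.159]
tool_rot: [-1.088, -2.947, 0.0]
force: [-0.0, 0.6, -0.6]
opening: 0.0853
```

```bash
python3 - <<'E'
from h import *
from station import arm
st(arm)
s=arm.snapshot("side"); pickle.dump(s,open("side1.pkl","wb")); cv2.imwrite("pics/s4.png",cv2.resize(s["pixels"][140:260,270:430,::-1],None,fx=4.8,fy=4.8,interpolation=cv2.INTER_CUBIC))
s=arm.snapshot("top"); pickle.dump(s,open("top1.pkl","wb")); cv2.imwrite("pics/t4.png",cv2.resize(s["pixels"][150:290,240:440,::-1],None,fx=4,fy=4,interpolation=cv2.INTER_CUBIC))
E
```

```text
t 7.50 tcp [0.4992 0.0011 0.159 ] jaw deg 49.47 z [-0. -0. -1.] F [-0.   0.6 -0.6] op 0.0853 j [-0.3   0.31  0.25  1.98 -0.1   0.86  0.86]
```

View pics/s4.png

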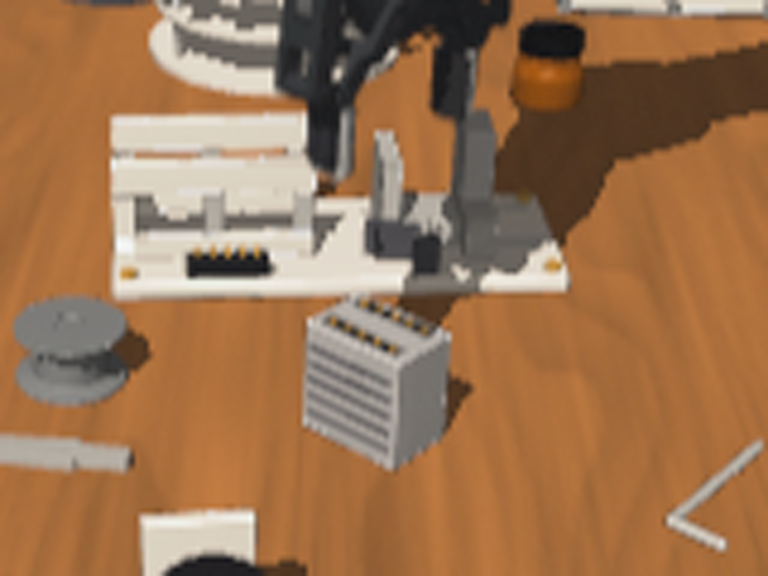

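View pics/t4.png

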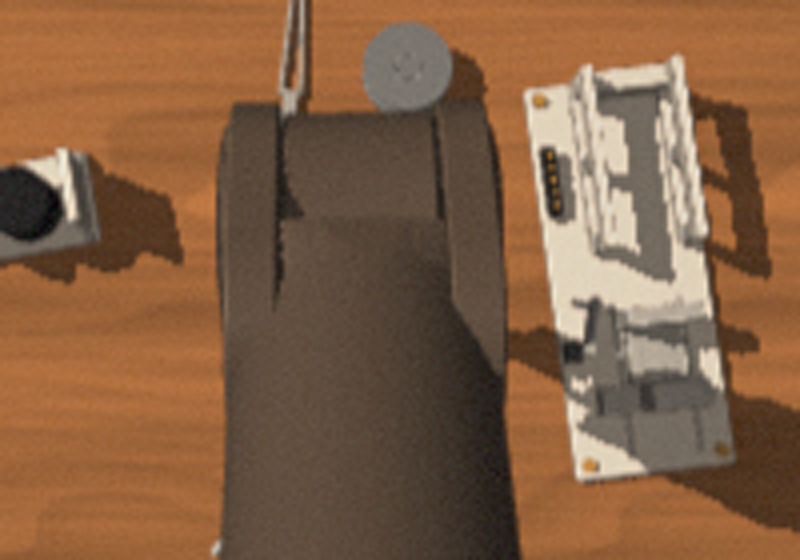

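```bash
python3 - <<'E'
from h import *
s=load("side1")
b=np.array(brass(s,(334,200,364,216))); print(np.round(b,1).tolist())
X=np.array([onz(s,p[:2],.066) for p in b]);print(np.round(X,4).tolist(), X.mean(0))
print(proj(s,[.4995,.001,.066]))
E
```

```text
[[335.9, 202.9, 657.0], [351.6, 202.1, 66.0], [345.5, 202.9, 78.0], [362.9, 206.2, 157.0], [339.0, 206.5, 74.0], [354.8, 207.0, 52.0], [342.0, 207.9, 41.0], [357.8, 208.3, 47.0], [344.8, 209.3, 66.0], [348.1, 210.9, 67.0], [351.1, 212.1, 44.0]]
[[0.5329, -0.0209, 0.066], [0.4928, -0.0279, 0.066], [0.5083, -0.0229, 0.066], [0.4647, -0.0091, 0.066], [0.5247, -0.0034, 0.066], [0.4851, -0.0038, 0.066], [0.5173, 0.0031, 0.066], [0.4778, 0.0025, 0.066], [0.5103, 0.0094, 0.066], [0.5022, 0.0164, 0.066], [0.4949, 0.0218, 0.066]] [ 0.50100442 -0.0031608   0.066     ]
[349.1237683  207.72840291]
```

Emit:
arm_command(
  commands=[
    {"gripper":1,"tx":0,"ty":0,"tz":0,"ax":0,"ay":0,"az":-1},
    {"gripper":1,"tx":0,"ty":0,"tz":0,"ax":0,"ay":0,"az":-1},
    {"gripper":1,"tx":0,"ty":0,"tz":0,"ax":0,"ay":0,"az":-1},
    {"gripper":1,"tx":0,"ty":0,"tz":0,"ax":0,"ay":0,"az":-1},
    {"gripper":1,"tx":0,"ty":0,"tz":0,"ax":0,"ay":0,"az":-1},
    {"gripper":1,"tx":0,"ty":0,"tz":0,"ax":0,"ay":0,"az":-1},
    {"gripper":1,"tx":0,"ty":0,"tz":0,"ax":0,"ay":0,"az":-1},
    {"gripper":1,"tx":0,"ty":0,"tz":0,"ax":0,"ay":0,"az":-1},
  ],
)

```text
t: 8.6
eef_pos: [0.4991, 0.0011, 0.1571]
tool_rot: [-2.489, -1.917, 0.001]
force: [0.0, 0.3, -0.2]
opening: 0.0854
```

Emit:
arm_command(
  commands=[
    {"gripper":1,"tx":0,"ty":0,"tz":0,"ax":0,"ay":0,"az":-1},
    {"gripper":1,"tx":0,"ty":0,"tz":0,"ax":0,"ay":0,"az":-1},
    {"gripper":1,"tx":0,"ty":0,"tz":0,"ax":0,"ay":0,"az":-1},
    {"gripper":1,"tx":0,"ty":0,"tz":0,"ax":0,"ay":0,"az":-0.25},
    {"gripper":1,"tx":0,"ty":0,"tz":0,"ax":0,"ay":0,"az":0},
  ],
)

```text
t: 9.22
eef_pos: [0.4992, 0.0011, 0.1574]
tool_rot: [2.852, 1.318, -0.001]
force: [-0.1, 0.3, 0.3]
opening: 0.0855
```

```bash
python3 - <<'E'
from h import *
from station import arm
st(arm)
E
```

```text
t 9.22 tcp [0.4992 0.0011 0.1574] jaw deg -40.40 z [-0. -0. -1.] F [-0.1  0.3  0.3] op 0.0855 j [-0.59  0.35  0.62  2.   -0.26  0.87 -0.53]
```

Emit:
arm_command(
  commands=[
    {"gripper":1,"tx":0.05,"ty":-0.03,"tz":-0.9,"ax":0,"ay":0,"az":0},
    {"gripper":1,"tx":0,"ty":0,"tz":-0.9,"ax":0,"ay":0,"az":0},
    {"gripper":1,"tx":0,"ty":0,"tz":-0.7,"ax":0,"ay":0,"az":0},
    {"gripper":1,"tx":0,"ty":0,"tz":-0.6,"ax":0,"ay":0,"az":0},
    {"gripper":1,"tx":0,"ty":0,"tz":-0.4,"ax":0,"ay":0,"az":0},
    {"gripper":1,"tx":0,"ty":0,"tz":-0.1,"ax":0,"ay":0,"az":0},
    {"gripper":1,"tx":0,"ty":0,"tz":0,"ax":0,"ay":0,"az":0},
  ],
)

```text
t: 10.1
eef_pos: [0.5017, -0.0002, 0.014]
tool_rot: [2.853, 1.315, 0.001]
force: [-0.1, 0.8, 1.3]
opening: 0.0854
```

```bash
python3 - <<'E'
from h import *
from station import arm
st(arm)
s=arm.snapshot("side"); cv2.imwrite("pics/s5.png",cv2.resize(s["pixels"][140:260,270:430,::-1],None,fx=4.8,fy=4.8,interpolation=cv2.INTER_CUBIC))
E
```

```text
t 10.10 tcp [ 5.017e-01 -2.000e-04  1.400e-02] jaw deg -40.51 z [ 0.  0. -1.] F [-0.1  0.8  1.3] op 0.0854 j [-0.43  0.58  0.45  2.11 -0.47  0.55 -0.35]
```

View pics/s5.png

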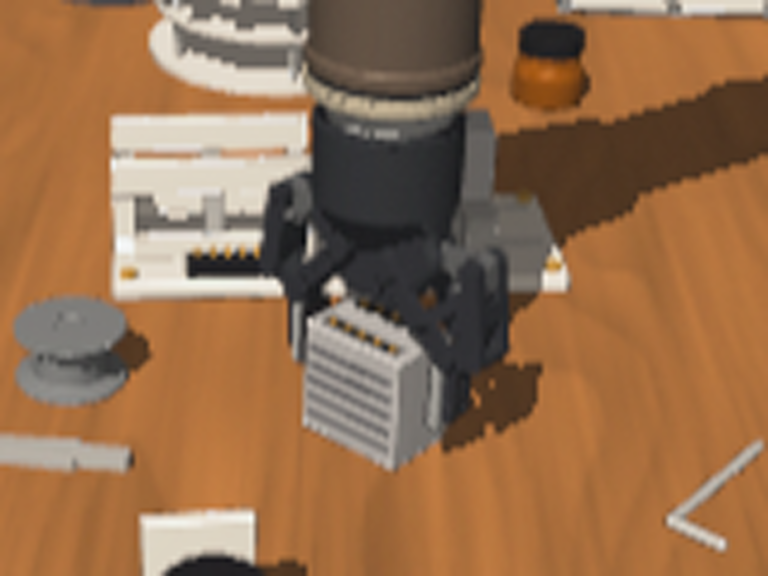

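The fingers straddle the ends: one at about (300,330), the other at about (440,390). I close and lift.

Emit:
arm_command(
  commands=[
    {"gripper":0.5,"tx":0,"ty":0,"tz":0,"ax":0,"ay":0,"az":0},
    {"gripper":0.5,"tx":0,"ty":0,"tz":0,"ax":0,"ay":0,"az":0},
    {"gripper":0.5,"tx":0,"ty":0,"tz":0,"ax":0,"ay":0,"az":0},
    {"gripper":0.5,"tx":0,"ty":0,"tz":0,"ax":0,"ay":0,"az":0},
    {"gripper":0.5,"tx":0,"ty":0,"tz":0,"ax":0,"ay":0,"az":0},
  ],
)

```text
t: 10.78
eef_pos: [0.502, -0.0, 0.0145]
tool_rot: [2.853, 1.315, 0.002]
force: [-0.9, -0.3, 5.9]
opening: 0.0636
```

Emit:
arm_command(
  commands=[
    {"gripper":0.5,"tx":0,"ty":0,"tz":0.4,"ax":0,"ay":0,"az":0},
    {"gripper":0.5,"tx":0,"ty":0,"tz":0.8,"ax":0,"ay":0,"az":0},
    {"gripper":0.5,"tx":0,"ty":0,"tz":1,"ax":0,"ay":0,"az":0},
    {"gripper":0.5,"tx":0,"ty":0,"tz":1,"ax":0,"ay":0,"az":0},
    {"gripper":0.5,"tx":0,"ty":0,"tz":0.4,"ax":0,"ay":0,"az":0},
    {"gripper":0.5,"tx":0,"ty":0,"tz":0,"ax":0,"ay":0,"az":0},
  ],
)

```text
t: 11.52
eef_pos: [0.5018, 0.0002, 0.1584]
tool_rot: [-2.853, -1.315, -0.003]
force: [-0.1, 0.5, -4.3]
opening: 0.0639
```

```bash
python3 - <<'E'
from h import *
from station import arm
st(arm)
s=arm.snapshot("side"); cv2.imwrite("pics/s6.png",cv2.resize(s["pixels"][100:260,270:430,::-1],None,fx=3.7,fy=3.7,interpolation=cv2.INTER_CUBIC))
E
```

```text
t 11.53 tcp [5.018e-01 2.000e-04 1.584e-01] jaw deg -40.49 z [ 0.002  0.001 -1.   ] F [-0.1  0.5 -4.3] op 0.0639 j [-0.59  0.35  0.63  2.   -0.27  0.87 -0.52]
```

View pics/s6.png

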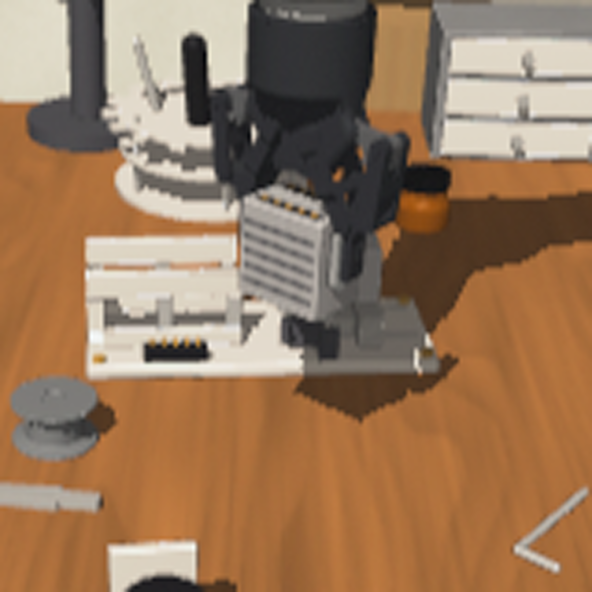

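The module is held level by its ends at opening 63.9 mm, body at (285,250) in the crop. Before inserting it I refine the bay centre line from the wall tops in the first top view.

```bash
python3 - <<'E'
from h import *
p=load("top0")["pixels"][162:218,380:422,::-1]
cv2.imwrite("pics/w.png",cv2.resize(p,None,fx=10,fy=10,interpolation=cv2.INTER_CUBIC))
E
```

```text
(no output)
```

View pics/w.png

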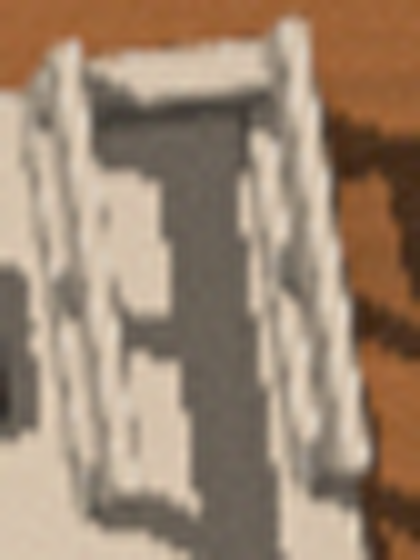

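```bash
python3 - <<'E'
from h import *
t=load("top0"); o=np.array([.5334,-.2091]);a=.1067
u=np.array([np.cos(a),np.sin(a)]);v=np.array([-u[1],u[0]])
bay=lambda X:np.round(1e3*np.array([(X[:2]-o)@u,(X[:2]-o)@v]),1)
g=cv2.cvtColor(t["pixels"],cv2.COLOR_RGB2GRAY)
for r in(170,175,180,185,190,195,200,205): print(r,g[r,381:420].tolist())
T=lambda p:(p[0]/10+380-.45,p[1]/10+162-.45)
for p in((68,45),(112,480),(292,25),(350,460)): print(p,bay(onz(t,T(p),.078)))
s=load("side0")
S=lambda p:(p[0]/6.6+280-.4,p[1]/6.6+150-.4)
# side view: near wall top edge (outer, y=34.5): far wall top edge
for p in((90,150),(366,150),(88,94),(355,92)): print("side",bay(onz(s,S(p),.078)))
E
```

```text
170 [114, 122, 143, 163, 141, 197, 190, 122, 99, 108, 147, 154, 192, 198, 196, 198, 195, 201, 195, 192, 191, 186, 172, 156, 152, 146, 129, 139, 201, 192, 121, 102, 102, 104, 102, 104, 104, 104, 104]
175 [195, 166, 177, 164, 151, 160, 199, 196, 100, 87, 93, 92, 94, 94, 101, 102, 101, 102, 101, 94, 100, 100, 95, 87, 167, 166, 121, 134, 146, 195, 194, 75, 54, 54, 57, 58, 61, 85, 83]
180 [199, 190, 145, 195, 184, 146, 183, 198, 203, 198, 196, 198, 194, 172, 164, 109, 99, 97, 101, 100, 98, 97, 113, 178, 153, 204, 196, 134, 142, 182, 202, 198, 88, 85, 91, 93, 105, 94, 57]
185 [200, 199, 167, 155, 196, 166, 149, 203, 194, 185, 199, 197, 198, 200, 194, 117, 96, 95, 100, 100, 100, 96, 106, 149, 161, 140, 199, 193, 130, 143, 195, 195, 151, 102, 101, 103, 101, 102, 101]
190 [99, 116, 195, 170, 136, 115, 125, 140, 197, 191, 152, 194, 197, 200, 197, 193, 109, 97, 101, 98, 98, 100, 98, 115, 194, 169, 162, 106, 97, 131, 143, 199, 193, 114, 99, 101, 102, 103, 104]
195 [99, 109, 175, 197, 156, 203, 190, 147, 183, 202, 202, 110, 98, 93, 101, 103, 99, 97, 101, 99, 98, 102, 98, 94, 114, 190, 152, 197, 193, 163, 138, 143, 197, 189, 79, 54, 60, 60, 52]
200 [99, 102, 113, 197, 185, 140, 194, 175, 149, 198, 196, 169, 197, 199, 199, 199, 196, 110, 101, 101, 97, 104, 99, 100, 108, 149, 163, 142, 204, 194, 129, 141, 183, 201, 199, 103, 110, 110, 110]
205 [113, 171, 174, 199, 195, 166, 180, 197, 165, 141, 195, 192, 157, 194, 196, 196, 198, 194, 111, 98, 101, 99, 98, 98, 95, 118, 193, 168, 142, 193, 173, 128, 144, 199, 195, 149, 74, 100, 108]
(68, 45) [129.2  31.1]
(112, 480) [10.5 35.2]
(292, 25) [127.9 -30. ]
(350, 460) [  8.7 -28.6]
side [128.9  26.3]
side [ 8.  30.8]
side [130.2 -33.7]
side [  7.5 -31.6]
```

```bash
python3 - <<'E'
from h import *
t=load("top0"); o=np.array([.5334,-.2091]);a=.1067
u=np.array([np.cos(a),np.sin(a)]);v=np.array([-u[1],u[0]])
bay=lambda X:np.round(1e3*np.array([(X[:2]-o)@u,(X[:2]-o)@v]),1)
for p in((386.5,170),(387.5,175),(389.6,190),(390.5,200),(391.5,205),(409.5,170),(410.4,175),(411.8,180),(412.5,190),(413.5,195),(414.2,200),(414.6,205)): print(p,bay(onz(t,p,.078)))
g=cv2.cvtColor(t["pixels"],cv2.COLOR_RGB2GRAY)
# base edges: fit left edge (x>0 side) on z=.012 
L=[];
for r in range(176,268):
    row=t["pixels"][r,368:392].astype(int); sat=row[:,0]-row[:,2]
    k=np.argmax(sat<60)
    # subpixel
    if 0<k: 
        f=(sat[k-1]-60)/(sat[k-1]-sat[k]+1e-9); L.append(bay(onz(t,(368+k-1+f,r),.012)))
L=np.array(L); L=L[(L[:,0]>-140)&(L[:,0]<120)]
q=np.polyfit(L[:,0],L[:,1],1); print("left base edge y=",q,np.std(L[:,1]-np.polyval(q,L[:,0])))
L=[]
for r in range(224,264):
    row=t["pixels"][r,410:436].astype(int); sat=row[:,0]-row[:,2]
    k=len(sat)-1
    while k>0 and sat[k]>45: k-=1
    L.append(bay(onz(t,(410+k+.5,r),.012)))
print(np.array(L)[::4].tolist())
E
```

```text
(386.5, 170) [118.4  32.1]
(387.5, 175) [104.5  31.3]
(389.6, 190) [63.2 31.2]
(390.5, 200) [36.1 32.4]
(391.5, 205) [22.4 31.6]
(409.5, 170) [111.4 -29.7]
(410.4, 175) [ 97.5 -30.1]
(411.8, 180) [ 83.5 -32. ]
(412.5, 190) [ 56.3 -29.9]
(413.5, 195) [ 42.5 -30.7]
(414.2, 200) [ 28.9 -30.6]
(414.6, 205) [ 15.5 -29.7]
left base edge y= [3.83221021e-03 6.66652652e+01] 0.36319227409884636
[[-33.6, -49.4], [-45.1, -50.6], [-57.5, -60.2], [-70.2, -72.5], [-78.7, -48.5], [-90.1, -49.7], [-101.4, -50.9], [-112.4, -49.2], [-127.1, -80.9], [-136.2, -62.6]]
```

Emit:
arm_command(
  commands=[
    {"gripper":0.5,"tx":0.32,"ty":-0.85,"tz":0,"ax":0,"ay":0,"az":0.97},
    {"gripper":0.5,"tx":0.32,"ty":-0.85,"tz":0,"ax":0,"ay":0,"az":0.97},
    {"gripper":0.5,"tx":0.32,"ty":-0.85,"tz":0,"ax":0,"ay":0,"az":0.97},
    {"gripper":0.5,"tx":0.32,"ty":-0.85,"tz":0,"ax":0,"ay":0,"az":0.97},
    {"gripper":0.5,"tx":0.32,"ty":-0.85,"tz":0,"ax":0,"ay":0,"az":0.97},
    {"gripper":0.5,"tx":0.32,"ty":-0.85,"tz":0,"ax":0,"ay":0,"az":0.97},
    {"gripper":0.5,"tx":0,"ty":0,"tz":-0.5,"ax":0,"ay":0,"az":0},
    {"gripper":0.5,"tx":0,"ty":0,"tz":-0.4,"ax":0,"ay":0,"az":0},
  ],
)

```text
t: 12.58
eef_pos: [0.5768, -0.204, 0.1187]
tool_rot: [-2.1, -2.331, 0.002]
force: [-0.3, 0.6, -3.0]
opening: 0.064
```

```bash
python3 - <<'E'
from h import *
from station import arm
st(arm)
s=arm.snapshot("side"); pickle.dump(s,open("side2.pkl","wb")); cv2.imwrite("pics/s7.png",cv2.resize(s["pixels"][100:220,270:410,::-1],None,fx=5,fy=5,interpolation=cv2.INTER_CUBIC))
s=arm.snapshot("top"); pickle.dump(s,open("top2.pkl","wb")); cv2.imwrite("pics/t7.png",cv2.resize(s["pixels"][150:290,350:450,::-1],None,fx=4,fy=4,interpolation=cv2.INTER_CUBIC))
E
```

```text
t 12.57 tcp [ 0.5768 -0.204   0.1187] jaw deg 5.97 z [-0.004  0.001 -1.   ] F [-0.3  0.6 -3. ] op 0.0640 j [-0.02  0.55  0.4   1.75 -0.26  0.9   0.6 ]
```

View pics/s7.png

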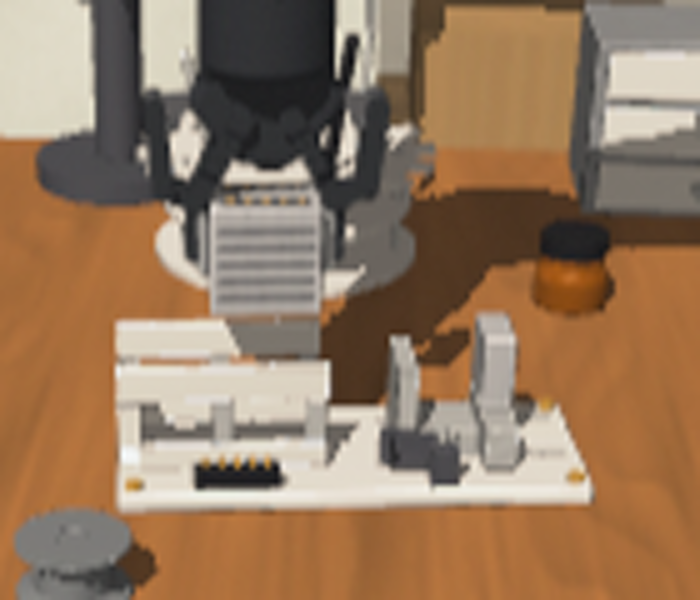

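View pics/t7.png

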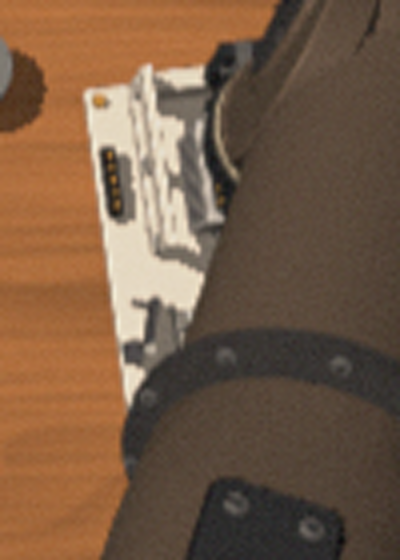

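```bash
python3 - <<'E'
from h import *
t=load("top2");s=load("side2"); o=np.array([.5334,-.2089]);a=.107
u=np.array([np.cos(a),np.sin(a)]);v=np.array([-u[1],u[0]])
bay=lambda X:np.round(1e3*np.array([(X[:2]-o)@u,(X[:2]-o)@v]),1)
b=brass(t,(398,185,412,210)); print(np.round(b,1).tolist(),[bay(onz(t,p[:2],.170)).tolist() for p in b])
b=brass(s,(312,134,336,144)); print(np.round(b,1).tolist(),[bay(onz(s,p[:2],.170)).tolist() for p in b])
print("tcp",bay(np.array([.5768,-.204])))
im=t["pixels"][180:225,385:410,::-1]; cv2.imwrite("pics/t8.png",cv2.resize(im,None,fx=13,fy=13,interpolation=cv2.INTER_CUBIC))
E
```

```text
[] []
[] []
tcp [43.7  0.2]
```

View pics/t8.png

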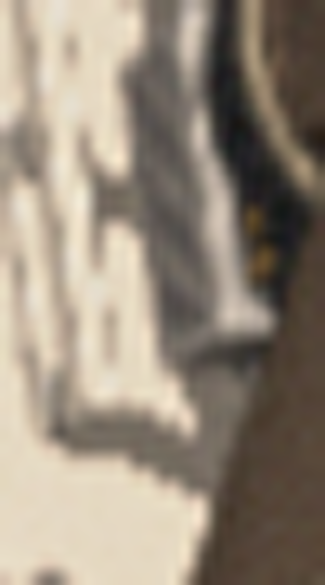

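```bash
python3 - <<'E'
from h import *
t=load("top2");o=np.array([.5334,-.2089]);a=.107
u=np.array([np.cos(a),np.sin(a)]);v=np.array([-u[1],u[0]])
bay=lambda X:np.round(1e3*np.array([(X[:2]-o)@u,(X[:2]-o)@v]),1)
P=lambda p:(385+p[0]/13-.46,180+p[1]/13-.46)
for p in((255,220),(263,262)): print("term",bay(onz(t,P(p),.170)))
for p in((133,100),(155,230),(172,345)): print("bottom edge",bay(onz(t,P(p),.1042)))
for p in((212,150),(238,290)): print("top edge",bay(onz(t,P(p),.170)))
E
```

```text
term [31.3 15.4]
term [23.2 15. ]
bottom edge [65.5 21.5]
bottom edge [38.8 20.7]
bottom edge [15.4 20.6]
top edge [45.4 21.6]
top edge [18.5 20.4]
```

The top view puts the module's left face at bay y ≈ +21 mm, where 22 would be centred, so it is centred to about 1 mm against 5.5 mm of clearance. I descend.

Emit:
arm_command(
  commands=[
    {"gripper":0.5,"tx":0.02,"ty":0.01,"tz":-0.4,"ax":0,"ay":0,"az":0},
    {"gripper":0.5,"tx":0,"ty":0,"tz":-0.4,"ax":0,"ay":0,"az":0},
    {"gripper":0.5,"tx":0,"ty":0,"tz":-0.3,"ax":0,"ay":0,"az":0},
    {"gripper":0.5,"tx":0,"ty":0,"tz":0,"ax":0,"ay":0,"az":0},
  ],
)

```text
t: 13.18
eef_pos: [0.5783, -0.2033, 0.0765]
tool_rot: [-2.1, -2.334, 0.002]
force: [0.1, -0.1, -2.8]
opening: 0.0632
```

Emit:
arm_command(
  commands=[
    {"gripper":0.5,"tx":0,"ty":0,"tz":-0.4,"ax":0,"ay":0,"az":0},
    {"gripper":0.5,"tx":0,"ty":0,"tz":-0.3,"ax":0,"ay":0,"az":0},
    {"gripper":0.5,"tx":0,"ty":0,"tz":-0.3,"ax":0,"ay":0,"az":0},
    {"gripper":0.5,"tx":0,"ty":0,"tz":-0.15,"ax":0,"ay":0,"az":0},
    {"gripper":0.5,"tx":0,"ty":0,"tz":0,"ax":0,"ay":0,"az":0},
  ],
)

```text
t: 13.8
eef_pos: [0.5787, -0.2037, 0.0312]
tool_rot: [-2.101, -2.335, 0.001]
force: [-0.3, 0.2, -3.7]
opening: 0.0632
```

```bash
python3 - <<'E'
from h import *
from station import arm
st(arm)
s=arm.snapshot("side"); cv2.imwrite("pics/s9.png",cv2.resize(s["pixels"][100:220,270:410,::-1],None,fx=5,fy=5,interpolation=cv2.INTER_CUBIC))
E
```

```text
t 13.80 tcp [ 0.5787 -0.2037  0.0312] jaw deg 6.03 z [-0.001  0.    -1.   ] F [-0.3  0.2 -3.7] op 0.0632 j [ 0.02  0.66  0.35  1.81 -0.32  0.73  0.64]
```

View pics/s9.png

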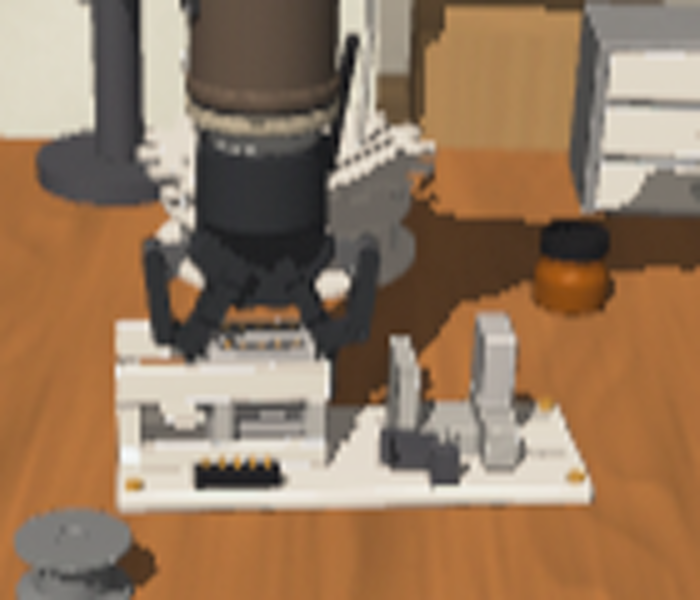

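The module is inside the walls, seen through the window at about (265,415), with no contact force yet. I lower it the last 5 mm.

Emit:
arm_command(
  commands=[
    {"gripper":0.5,"tx":0,"ty":0,"tz":-0.06,"ax":0,"ay":0,"az":0},
    {"gripper":0.5,"tx":0,"ty":0,"tz":-0.05,"ax":0,"ay":0,"az":0},
    {"gripper":0.5,"tx":0,"ty":0,"tz":-0.02,"ax":0,"ay":0,"az":0},
    {"gripper":0.5,"tx":0,"ty":0,"tz":0,"ax":0,"ay":0,"az":0},
  ],
)

```text
t: 14.35
eef_pos: [0.5791, -0.2037, 0.0267]
tool_rot: [2.101, 2.335, 0.0]
force: [-0.0, 1.5, -1.2]
opening: 0.0636
```

Emit:
arm_command(
  commands=[
    {"gripper":0.5,"tx":0,"ty":0,"tz":-0.02,"ax":0,"ay":0,"az":0},
    {"gripper":0.5,"tx":0,"ty":0,"tz":0,"ax":0,"ay":0,"az":0},
    {"gripper":0.9,"tx":0,"ty":0,"tz":0,"ax":0,"ay":0,"az":0},
    {"gripper":0.9,"tx":0,"ty":0,"tz":0,"ax":0,"ay":0,"az":0},
    {"gripper":0.9,"tx":0,"ty":0,"tz":0,"ax":0,"ay":0,"az":0},
    {"gripper":0.9,"tx":0,"ty":0,"tz":0,"ax":0,"ay":0,"az":0},
    {"gripper":0.9,"tx":0,"ty":0,"tz":0.3,"ax":0,"ay":0,"az":0},
  ],
)

```text
t: 15.22
eef_pos: [0.5783, -0.2035, 0.0373]
tool_rot: [-2.1, -2.334, 0.001]
force: [0.8, 0.7, -0.5]
opening: 0.0767
```

Emit:
arm_command(
  commands=[
    {"gripper":0.9,"tx":0,"ty":0,"tz":0.7,"ax":0,"ay":0,"az":0},
    {"gripper":0.9,"tx":0,"ty":0,"tz":0.9,"ax":0,"ay":0,"az":0},
    {"gripper":0.9,"tx":0,"ty":0,"tz":0.9,"ax":0,"ay":0,"az":0},
    {"gripper":0.9,"tx":0,"ty":0,"tz":0.9,"ax":0,"ay":0,"az":0},
    {"gripper":0.9,"tx":0,"ty":0,"tz":0.3,"ax":0,"ay":0,"az":0},
  ],
)

```text
t: 15.85
eef_pos: [0.5801, -0.2043, 0.1889]
tool_rot: [2.099, 2.332, 0.003]
force: [-0.1, 0.2, -0.2]
opening: 0.0763
```

```bash
python3 - <<'E'
from h import *
from station import arm
st(arm)
s=arm.snapshot("side"); pickle.dump(s,open("side3.pkl","wb")); cv2.imwrite("pics/s10.png",cv2.resize(s["pixels"][120:220,270:410,::-1],None,fx=5.6,fy=5.6,interpolation=cv2.INTER_CUBIC))
E
```

```text
t 15.85 tcp [ 0.5801 -0.2043  0.1889] jaw deg 6.02 z [ 0.004 -0.001 -1.   ] F [-0.1  0.2 -0.2] op 0.0763 j [-0.05  0.47  0.44  1.68 -0.23  1.03  0.57]
```

View pics/s10.png

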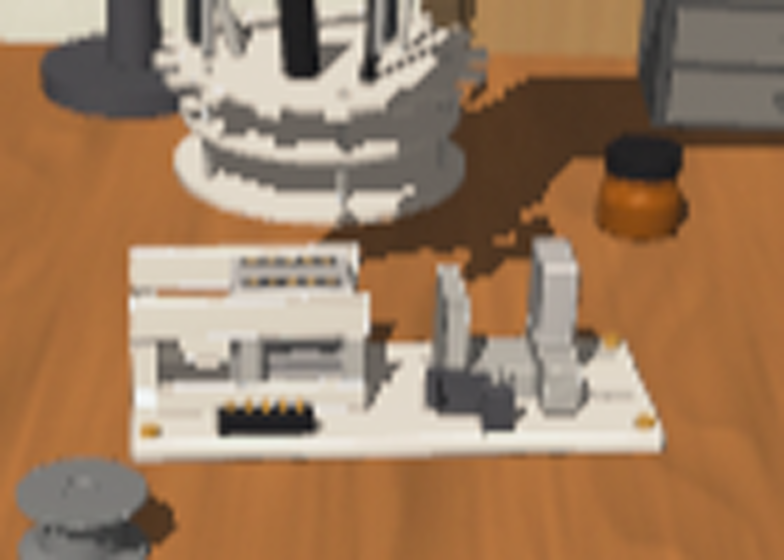

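The module stands lengthwise between the walls, with both terminal rows visible at about (290,270) in the crop. Next I locate the paddle, whose block top is near (553,243).

```bash
python3 - <<'E'
from h import *
s=load("side3");o=np.array([.5333,-.2085]);a=.1075
u=np.array([np.cos(a),np.sin(a)]);v=np.array([-u[1],u[0]])
bay=lambda X:np.round(1e3*np.array([(X[:2]-o)@u,(X[:2]-o)@v,X[2]*1]),1)
im=s["pixels"][155:200,340:392,::-1]; cv2.imwrite("pics/p.png",cv2.resize(im,None,fx=12,fy=12,interpolation=cv2.INTER_CUBIC))
b=np.array([p for p in brass(s,(308,163,334,173))]); 
X=np.array([onz(s,p[:2],.078) for p in b]); print("module terminals",len(b),bay(X.mean(0)),[bay(x).tolist()[:2] for x in X])
E
```

```text
<stdin>:7: RuntimeWarning: Mean of empty slice.
  ret = ret.dtype.type(ret / rcount)
Traceback (most recent call last):
IndexError: invalid index to scalar variable.
```

View pics/p.png

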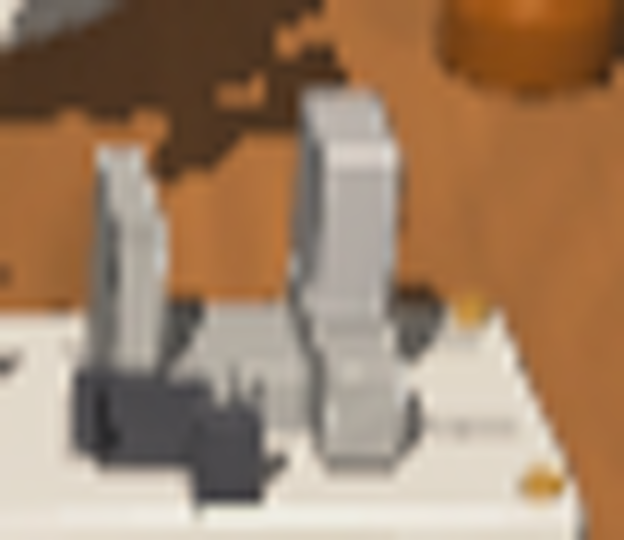

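```bash
python3 - <<'E'
from h import *
s=load("side3");t=load("top0");o=np.array([.5333,-.2085]);a=.1075
u=np.array([np.cos(a),np.sin(a)]);v=np.array([-u[1],u[0]])
bay=lambda X:np.round(1e3*np.array([(X[:2]-o)@u,(X[:2]-o)@v]),1)
P=lambda p:(340+p[0]/12-.46,155+p[1]/12-.46)
for p,z in(((380,92),.087),((400,145),.087),((302,95),.087),((325,150),.087),((142,150),.068),((408,400),.040)): print(p,bay(onz(s,P(p),z)))
T=lambda p:(p[0]/4.8+350-.4,p[1]/4.8+155-.4)
for p in((250,465),(330,455),(248,435),(325,428)): print("top",bay(onz(t,T(p),.087)))
for p in (-.140,):
  for y in(0,): 
    w=o+u*p+v*y; print("world at bay x=-140",w,"yaw",np.degrees(a))
E
```

```text
(380, 92) [-105.2  -17.6]
(400, 145) [-104.6   14.3]
(302, 95) [-85.3 -16.5]
(325, 150) [-85.7  16.6]
(142, 150) [-47.3 -26.5]
(408, 400) [-102.3   58.9]
top [-102.4   22.9]
top [-101.9  -21.1]
top [-86.2  21.8]
top [-87.2 -20.5]
world at bay x=-140 [ 0.39410816 -0.22352103] yaw 6.15929629765635
```

The paddle's rear face is at bay x ≈ -104 (side -105, top -102), so travel is about 5 mm. I go behind it with the fingers shut and the jaw turned across the bay.

Emit:
arm_command(
  commands=[
    {"gripper":0,"tx":-0.57,"ty":-0.06,"tz":0,"ax":0,"ay":0,"az":-0.94},
    {"gripper":0,"tx":-0.57,"ty":-0.06,"tz":0,"ax":0,"ay":0,"az":-0.94},
    {"gripper":0,"tx":-0.57,"ty":-0.06,"tz":0,"ax":0,"ay":0,"az":-0.94},
    {"gripper":0,"tx":-0.57,"ty":-0.06,"tz":0,"ax":0,"ay":0,"az":-0.94},
    {"gripper":0,"tx":-0.57,"ty":-0.06,"tz":0,"ax":0,"ay":0,"az":-0.94},
    {"gripper":0,"tx":-0.57,"ty":-0.06,"tz":0,"ax":0,"ay":0,"az":-0.94},
    {"gripper":0,"tx":-0.57,"ty":-0.06,"tz":0,"ax":0,"ay":0,"az":-0.94},
    {"gripper":0,"tx":-0.57,"ty":-0.06,"tz":0,"ax":0,"ay":0,"az":-0.94},
  ],
)

```text
t: 16.9
eef_pos: [0.3953, -0.2227, 0.185]
tool_rot: [-2.99, -0.961, 0.002]
force: [-0.2, -0.2, 0.3]
opening: 0.0002
```

Emit:
arm_command(
  commands=[
    {"gripper":0,"tx":0,"ty":0,"tz":0,"ax":0,"ay":0,"az":-0.94},
    {"gripper":0,"tx":0,"ty":0,"tz":0,"ax":0,"ay":0,"az":-0.94},
    {"gripper":0,"tx":0,"ty":0,"tz":0,"ax":0,"ay":0,"az":-0.94},
    {"gripper":0,"tx":0,"ty":0,"tz":0,"ax":0,"ay":0,"az":-0.94},
    {"gripper":0,"tx":0,"ty":0,"tz":0,"ax":0,"ay":0,"az":0},
  ],
)

```text
t: 17.52
eef_pos: [0.3962, -0.2226, 0.1852]
tool_rot: [-3.137, -0.16, 0.002]
force: [0.4, -1.1, -0.2]
opening: -0.0002
```

```bash
python3 - <<'E'
from h import *
from station import arm
S=st(arm)
o=np.array([.5333,-.2085]);a=.1075
u=np.array([np.cos(a),np.sin(a)]);v=np.array([-u[1],u[0]]);d=S["eef_pos"][:2]-o;print(d@u,d@v)
s=arm.snapshot("top"); cv2.imwrite("pics/t11.png",cv2.resize(s["pixels"][130:300,320:480,::-1],None,fx=3.5,fy=3.5,interpolation=cv2.INTER_CUBIC))
E
```

```text
t 17.52 tcp [ 0.3962 -0.2226  0.1852] jaw deg -84.16 z [-0.001 -0.    -1.   ] F [ 0.4 -1.1 -0.2] op -0.0002 j [-0.32  0.26  0.88  2.08 -0.26  0.91 -0.76]
-0.13783676224805577 0.0006822095174233582
```

View pics/t11.png

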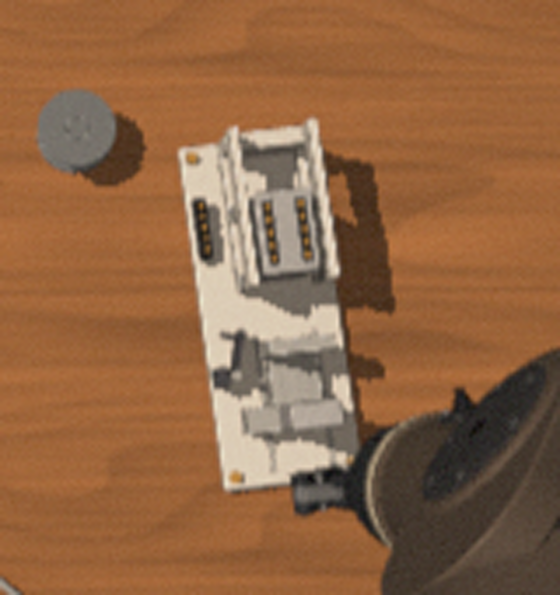

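The module is well centred between the walls at (285,232), and the fingers hang behind the paddle at (315,490). I descend.

Emit:
arm_command(
  commands=[
    {"gripper":0,"tx":0,"ty":0,"tz":-0.8,"ax":0,"ay":0,"az":0},
    {"gripper":0,"tx":0,"ty":0,"tz":-0.8,"ax":0,"ay":0,"az":0},
    {"gripper":0,"tx":0,"ty":0,"tz":-0.8,"ax":0,"ay":0,"az":0},
    {"gripper":0,"tx":0,"ty":0,"tz":-0.6,"ax":0,"ay":0,"az":0},
    {"gripper":0,"tx":0,"ty":0,"tz":-0.35,"ax":0,"ay":0,"az":0},
    {"gripper":0,"tx":0,"ty":0,"tz":0,"ax":0,"ay":0,"az":0},
  ],
)

```text
t: 18.32
eef_pos: [0.3961, -0.2229, 0.0512]
tool_rot: [-3.137, -0.16, 0.002]
force: [-0.6, -0.0, 0.6]
opening: 0.0001
```

```bash
cat > b.py <<'E'
from h import *
from station import arm
S=st(arm)
o=np.array([.5333,-.2085]);a=.1075
u=np.array([np.cos(a),np.sin(a)]);v=np.array([-u[1],u[0]]);d=S["eef_pos"][:2]-o;print("bay mm",1e3*(d@u),1e3*(d@v))
E
python3 b.py
```

```text
t 18.32 tcp [ 0.3961 -0.2229  0.0512] jaw deg -84.16 z [-0.001  0.    -1.   ] F [-0.6 -0.   0.6] op 0.0001 j [-0.11  0.49  0.67  2.21 -0.54  0.61 -0.5 ]
bay mm -137.9273054039803 0.44932757536543205
```

Emit:
arm_command(
  commands=[
    {"gripper":0,"tx":0.25,"ty":0.027,"tz":0,"ax":0,"ay":0,"az":0},
    {"gripper":0,"tx":0.25,"ty":0.027,"tz":0,"ax":0,"ay":0,"az":0},
    {"gripper":0,"tx":0.15,"ty":0.016,"tz":0,"ax":0,"ay":0,"az":0},
    {"gripper":0,"tx":0.15,"ty":0.016,"tz":0,"ax":0,"ay":0,"az":0},
    {"gripper":0,"tx":0.15,"ty":0.016,"tz":0,"ax":0,"ay":0,"az":0},
    {"gripper":0,"tx":0.15,"ty":0.016,"tz":0,"ax":0,"ay":0,"az":0},
    {"gripper":0,"tx":0.15,"ty":0.016,"tz":0,"ax":0,"ay":0,"az":0},
    {"gripper":0,"tx":0.15,"ty":0.016,"tz":0,"ax":0,"ay":0,"az":0},
  ],
)

```text
t: 19.32
eef_pos: [0.4526, -0.2167, 0.0516]
tool_rot: [-3.137, -0.159, 0.001]
force: [-8.9, -0.3, 6.3]
opening: -0.0
```

```bash
cat >> b.py <<'E'
import sys
s=arm.snapshot("side"); pickle.dump(s,open("sidex.pkl","wb")); cv2.imwrite("pics/%s.png"%sys.argv[1],cv2.resize(s["pixels"][120:220,270:410,::-1],None,fx=5.6,fy=5.6,interpolation=cv2.INTER_CUBIC))
E
python3 b.py q1
```

```text
t 19.32 tcp [ 0.4526 -0.2167  0.0516] jaw deg -84.20 z [-0.001  0.    -1.   ] F [-8.9 -0.3  6.3] op -0.0000 j [-0.14  0.55  0.67  2.1  -0.55  0.67 -0.57]
bay mm -81.13929988950711 0.4866153229716292
```

View pics/q1.png

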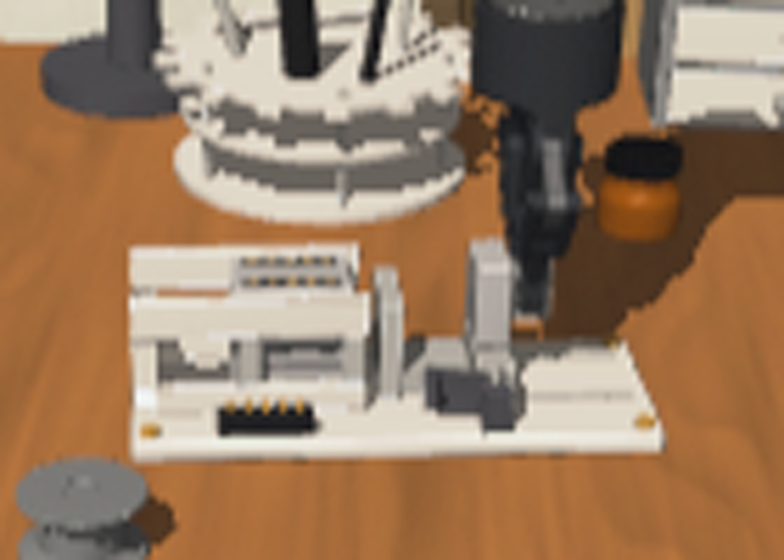

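The fingers are on the paddle's rear face at about (515,270) and the front plate is now at (388,320). The push force is 9 N, and I continue.

Emit:
arm_command(
  commands=[
    {"gripper":0,"tx":0.12,"ty":0.013,"tz":0,"ax":0,"ay":0,"az":0},
    {"gripper":0,"tx":0.12,"ty":0.013,"tz":0,"ax":0,"ay":0,"az":0},
    {"gripper":0,"tx":0.12,"ty":0.013,"tz":0,"ax":0,"ay":0,"az":0},
    {"gripper":0,"tx":0.12,"ty":0.013,"tz":0,"ax":0,"ay":0,"az":0},
    {"gripper":0,"tx":0.12,"ty":0.013,"tz":0,"ax":0,"ay":0,"az":0},
    {"gripper":0,"tx":0.12,"ty":0.013,"tz":0,"ax":0,"ay":0,"az":0},
    {"gripper":0,"tx":0.12,"ty":0.013,"tz":0,"ax":0,"ay":0,"az":0},
  ],
)

```text
t: 20.25
eef_pos: [0.4854, -0.2131, 0.0515]
tool_rot: [-3.137, -0.158, 0.003]
force: [-7.7, 0.5, 6.6]
opening: -0.0002
```

```bash
python3 b.py q2
```

```text
t 20.25 tcp [ 0.4854 -0.2131  0.0515] jaw deg -84.23 z [-0.002  0.001 -1.   ] F [-7.7  0.5  6.6] op -0.0002 j [-0.16  0.59  0.67  2.03 -0.56  0.71 -0.61]
bay mm -48.07288385780445 0.5761585232007752
```

View pics/q2.png

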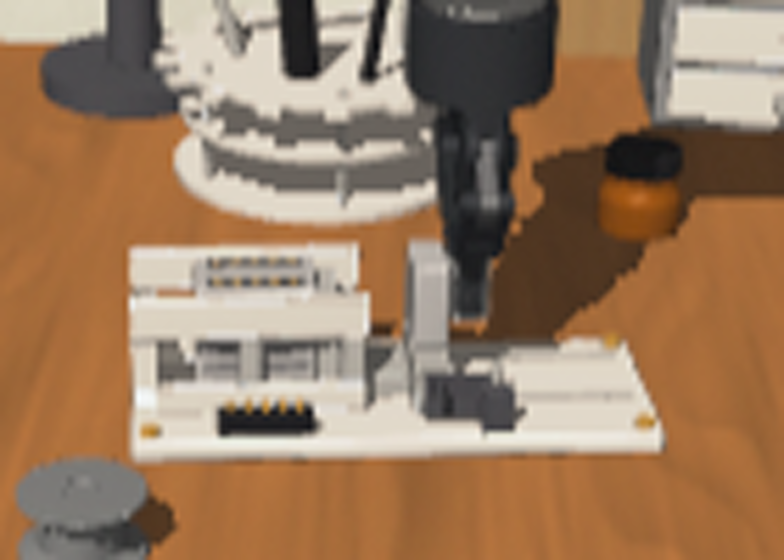

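The gate is pushing the module, whose terminals moved from x≈290 to x≈255, and the bar is just passing the catch. I continue in finer steps.

Emit:
arm_command(
  commands=[
    {"gripper":0,"tx":0.09,"ty":0.01,"tz":0,"ax":0,"ay":0,"az":0},
    {"gripper":0,"tx":0.09,"ty":0.01,"tz":0,"ax":0,"ay":0,"az":0},
    {"gripper":0,"tx":0.08,"ty":0.009,"tz":0,"ax":0,"ay":0,"az":0},
    {"gripper":0,"tx":0.06,"ty":0.006,"tz":0,"ax":0,"ay":0,"az":0},
    {"gripper":0,"tx":0,"ty":0,"tz":0,"ax":0,"ay":0,"az":0},
  ],
)

```text
t: 20.92
eef_pos: [0.4985, -0.2117, 0.0515]
tool_rot: [-3.137, -0.159, 0.002]
force: [-6.7, -0.5, 4.7]
opening: -0.0
```

```bash
python3 b.py q3
```

```text
t 20.93 tcp [ 0.4985 -0.2117  0.0515] jaw deg -84.21 z [-0.001  0.    -1.   ] F [-6.7 -0.5  4.7] op -0.0000 j [-0.17  0.6   0.67  2.   -0.56  0.73 -0.62]
bay mm -34.90221816528409 0.5720788307133738
```

View pics/q3.png

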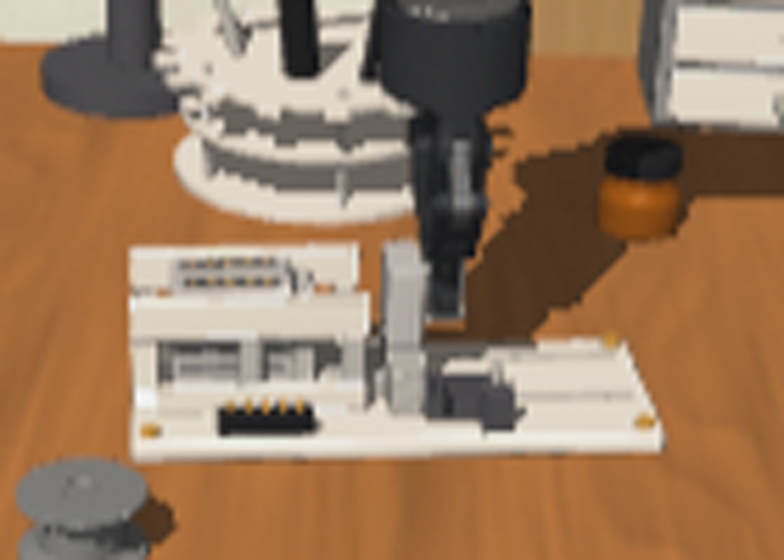

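Emit:
arm_command(
  commands=[
    {"gripper":0,"tx":0.05,"ty":0.005,"tz":0,"ax":0,"ay":0,"az":0},
    {"gripper":0,"tx":0.04,"ty":0.004,"tz":0,"ax":0,"ay":0,"az":0},
    {"gripper":0,"tx":0,"ty":0,"tz":0,"ax":0,"ay":0,"az":0},
  ],
)

```text
t: 21.35
eef_pos: [0.5025, -0.2112, 0.0515]
tool_rot: [-3.137, -0.159, 0.001]
force: [-5.6, 0.2, 2.7]
opening: 0.0001
```

Emit:
arm_command(
  commands=[
    {"gripper":0,"tx":0.04,"ty":0.004,"tz":0,"ax":0,"ay":0,"az":0},
    {"gripper":0,"tx":0.04,"ty":0.004,"tz":0,"ax":0,"ay":0,"az":0},
    {"gripper":0,"tx":0,"ty":0,"tz":0,"ax":0,"ay":0,"az":0},
  ],
)

```text
t: 21.72
eef_pos: [0.5028, -0.2111, 0.0513]
tool_rot: [-3.136, -0.157, 0.008]
force: [-15.1, 0.4, 9.6]
opening: -0.0
```

```bash
python3 b.py q4
```

```text
t 21.73 tcp [ 0.5028 -0.2111  0.0513] jaw deg -84.28 z [-0.005  0.002 -1.   ] F [-15.1   0.4   9.6] op -0.0000 j [-0.17  0.61  0.67  1.99 -0.56  0.74 -0.63]
bay mm -30.57172455051858 0.6599931715083103
```

View pics/q4.png

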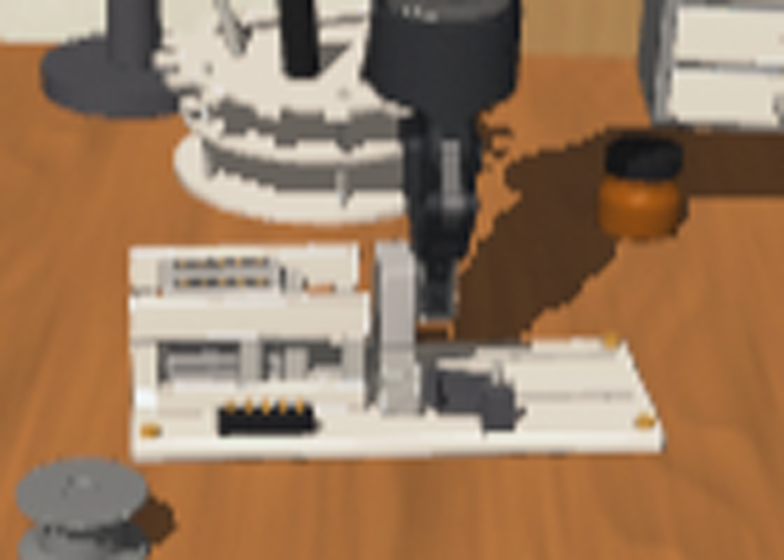

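The gate stopped hard: it no longer advances and the force rose to 15 N, with the bar at (398,385) ahead of the catch leaf at (460,385). I back off and look again.

Emit:
arm_command(
  commands=[
    {"gripper":0,"tx":-0.3,"ty":-0.032,"tz":0,"ax":0,"ay":0,"az":0},
    {"gripper":0,"tx":-0.5,"ty":-0.05,"tz":0,"ax":0,"ay":0,"az":0},
    {"gripper":0,"tx":-0.3,"ty":-0.03,"tz":1,"ax":0,"ay":0,"az":0},
    {"gripper":0,"tx":-0.3,"ty":0,"tz":1,"ax":0,"ay":0,"az":0},
    {"gripper":0,"tx":-0.3,"ty":0,"tz":1,"ax":0,"ay":0,"az":0},
    {"gripper":0,"tx":-0.3,"ty":0,"tz":0.5,"ax":0,"ay":0,"az":0},
    {"gripper":0,"tx":0,"ty":0,"tz":0,"ax":0,"ay":0,"az":0},
  ],
)

```text
t: 22.65
eef_pos: [0.427, -0.216, 0.1932]
tool_rot: [3.137, 0.159, 0.007]
force: [0.1, 0.8, 0.6]
opening: 0.0
```

```bash
python3 b.py q5; python3 - <<'E'
from h import *
from station import arm
S=load("sidex"); s=arm.snapshot("top"); pickle.dump(s,open("topx.pkl","wb"))
cv2.imwrite("pics/t12.png",cv2.resize(s["pixels"][150:280,350:450,::-1],None,fx=4.6,fy=4.6,interpolation=cv2.INTER_CUBIC))
cv2.imwrite("pics/s12.png",cv2.resize(S["pixels"][155:210,320:392,::-1],None,fx=10,fy=10,interpolation=cv2.INTER_CUBIC))
cv2.imwrite("pics/s13.png",S["pixels"][:,:,::-1])
E
```

```text
t 22.65 tcp [ 0.427  -0.216   0.1932] jaw deg -84.20 z [ 0.005 -0.    -1.   ] F [0.1 0.8 0.6] op 0.0000 j [-0.34  0.3   0.89  2.02 -0.29  0.94 -0.77]
bay mm -106.52927984616274 3.969923829087044
```

View pics/s12.png

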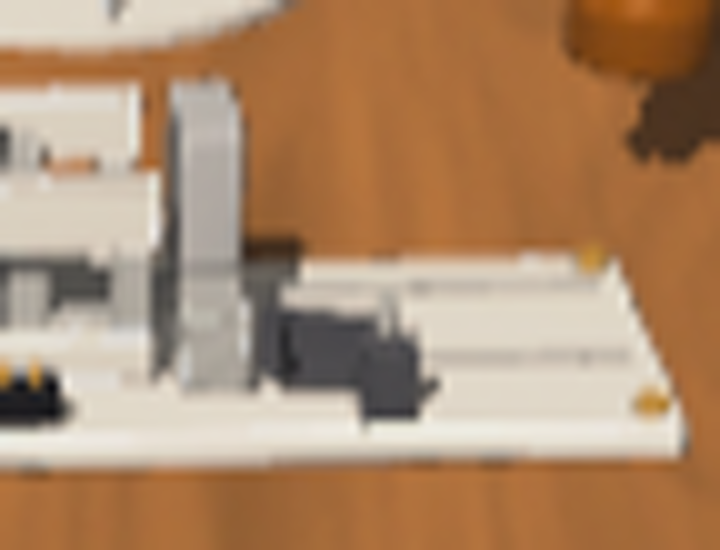

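View pics/t12.png

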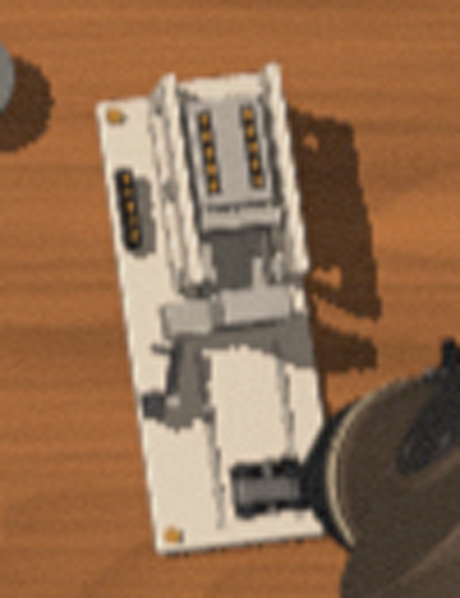

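View pics/s13.png

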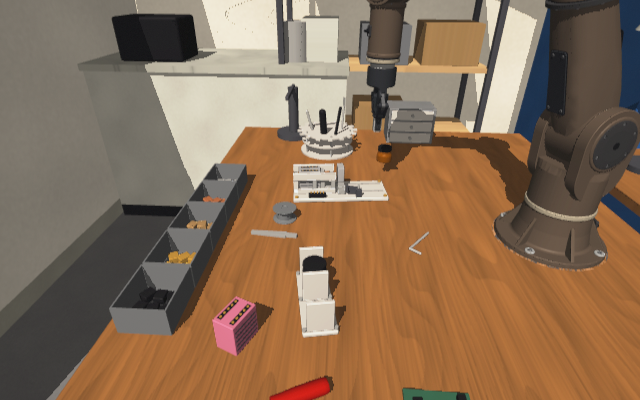

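```bash
python3 - <<'E'
from h import *
s=load("sidex");t=load("topx");o=np.array([.5333,-.2085]);a=.1075
u=np.array([np.cos(a),np.sin(a)]);v=np.array([-u[1],u[0]])
bay=lambda X:np.round(1e3*np.array([(X[:2]-o)@u,(X[:2]-o)@v]),1)
b=brass(t,(390,172,410,194)); X=np.array([onz(t,p[:2],.078) for p in b]); print(len(b),"module",bay(X.mean(0)))
l=X[np.argsort(X[:,1])]; 
for g in(l[:len(l)//2],l[len(l)//2:]): g=g[np.argsort(g[:,0])]; e=g[-1]-g[0]; print("row angle",np.degrees(np.arctan2(e[1],e[0])))
P=lambda p:(320+p[0]/10-.45,155+p[1]/10-.45)
for p in((237,88),(243,132)): print("paddle rear",bay(onz(s,P(p),.087)))
T=lambda p:(350+p[0]/4.6-.4,150+p[1]/4.6-.4)
for p in((224,330),(300,316)): print("paddle rear top view",bay(onz(t,T(p),.087)))
t0=load("top0");s0=load("side0")
c=lambda im,x,y,w,h:cv2.resize(im["pixels"][y:y+h,x:x+w,::-1],None,fx=10,fy=10,interpolation=cv2.INTER_CUBIC)
cv2.imwrite("pics/cmp.png",np.vstack([np.hstack([c(t0,376,218,30,26),c(t,376,218,30,26)]),np.hstack([c(s0,340,176,30,24),c(s,340,176,30,24)])]))
E
```

```text
10 module [81.4  0.5]
row angle 6.8910189633239485
row angle 5.852758400413943
paddle rear [-20.1 -12.3]
paddle rear [-18.4  19.1]
paddle rear top view [-23.3  20.8]
paddle rear top view [-20.3 -23.6]
```

View pics/cmp.png

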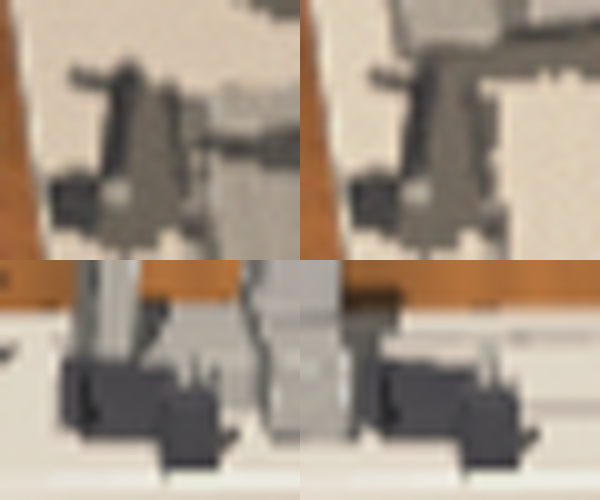

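The catch looks the same as its starting pose in both views: leaf tip at (125,70) and (75,375) left, (425,70) and (375,375) right. It has sprung back, with the bar beyond its tip. The module is at bay (81, 0.5) mm and lengthwise, so I hand in the job.

```bash
python3 -c "
from station import arm
print(arm.close_job())"
```

```text
the job is handed in; nothing more can be done
None
```

I finished the job and handed it in at about 22.7 s of the 72 s allowed. The hand-in reports no verdict, so the result rests on my own checks.

I lifted the module out of the rack across its 44 mm sides, stood it on the bare bench and let go. I then took it again by its ends, set it lengthwise in the bay and released it. With the fingers shut I pushed the gate until it stopped hard, at about 15 N, then backed off.

**Last checks**
- **Module:** it sits at bay x ≈ 81 mm, y ≈ 0.5 mm, lengthwise to within about 1°. I saw it upright but did not measure its tilt.
- **Gate:** it is at the hard end, with the paddle's rear face measured at about -20.5 mm against -21.5 expected. Single readings ran from -18 to -23 mm.
- **Catch:** the leaf looks the same as its starting rest pose in both camera views, with the cross-bar past its tip. This was a visual comparison, not an angle reading.
- **Canister and robot:** the canister is upright in its slot, and the gripper is clear of everything with no contact force.

The top and side views disagreed by about 1 to 3 mm on the bay and paddle, roughly what the 2 mm calibration allows. No check failed.

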